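# Find an impeller's heavy side by feel and hold it down

## Task

The cast paddle impeller on the bearing stand is out of balance, but its stiff seals keep it from swinging round by itself and nothing shows which side is heavy. Turn it by hand by its blades, at least half a turn from where it stood, feeling through the blades which way its weight pulls; then bring the heavy side straight down and keep a firm grip on a blade there, still, so that a colleague can mark the light side on top: finish while holding it. Leave everything else on the bench alone.

Things in the scene. Friction and masses are not known exactly. Their poses are not given: they have to be found in the camera images.
- stand: Grey steel bearing stand with two green pillow blocks, fixed to the bench; base plate 170 (x) x 250 (y) x 12 mm, origin under its centre. Its y axis is parallel to the impeller's 20 mm shaft, 140 mm above the origin, pointing roughly away from the robot; x points roughly to its right, z up. The pillow blocks stand 76 to 102 mm either side of the middle along y, up to 177 mm high.
- hub (a point): Middle of the grey cast impeller, on the shaft's axis, 140 mm above the stand's origin; has the stand's axes and does not turn. The impeller (2.3 kg) has six equal flat blades, 60 degrees apart, each 9 mm thick, reaching 25 mm either way along the shaft and out to 105 mm from the axis. Beyond 76 mm from the axis they stand free and can be pinched across their thickness.
- back_plate (a point): On the axis in the middle of the impeller's round back plate (76 mm radius, 13.5 to 25.5 mm from hub along the stand's +y). The heavy spot is cast inside it, unseen, and elsewhere in every impeller. It turns the shaft with 0.28 to 0.38 N m (about 3 to 4 N at the blades) when level with the shaft, with nothing when straight above or below: in proportion to its sideways distance.
- impeller (a joint): Angle of the impeller (rad), no end stops; may go beyond a full turn. At 0 the yellow-tipped blade points straight up; grows as the top moves towards the stand's +x. The seals drag with 0.42 N m against turning either way, so it stays where it is left. Turning it slowly takes that drag plus the weight's pull where the heavy side goes up, minus it where it goes down.
- yellow_tip (a point): Middle of the tip of the blade whose last 12 mm are painted yellow, 105 mm from the axis; turns with the impeller. The paint only tells the blades apart, not the heavy side. If a hand stops turning but keeps its grip, the seals leave up to their full drag, of either sign, in the grip; it is nearly the same at stops made alike, so compare these: what differs is the weight.
- wrench_a: Silver combination wrench lying flat, 32 x 200 x 11 mm, origin under its middle, long along its y; leave it alone.
- screwdriver_b: Blue and orange screwdriver lying, 30 x 196 x 30 mm, origin under its middle, long along its y; leave it alone.
- marker: Black and red marker pen lying flat, 16 x 137 x 15 mm, origin under its middle, long along its y; leave it alone.
- grinding_disc: Dark grinding disc lying flat, 125 mm across, 9 mm thick, origin under its centre; leave it alone.
- nut_4: Large steel hex nut lying flat, 35 x 30 x 18 mm, origin under its centre; leave it alone.
- flange: Dark turned flange with four bolts, 90 mm across, 26 mm high, origin under its centre; leave it alone.

How it is judged:
On the way:
1. the impeller has been turned about half a turn (at least 150 degrees) from where it stood (distance of yellow_tip from where it was at the start of the episode above 0.2028 m), for 0.05 s.
At the end, for the whole second after the job is handed in: The impeller's heavy spot (50 mm from the axis, inside the back plate) is within 20 degrees of straight below the shaft, the fingers hold a blade with more than 12 N in all, and the impeller stands still (below 0.1 rad/s) (z of heavy_spot_c0 in the frame of stand below 0.093 m and contact force between the fingers and impeller above 12 N and velocity of joint impeller between -0.1 and 0.1 rad/s); the arm keeps its last pose, push and grip.
It fails at once if another thing on the bench was moved by over 20 mm (distance of any of wrench_a, screwdriver_b, marker, grinding_disc, nut_4, flange from where it was at the start of the episode above 0.02 m).
It also fails if it takes over 72 s, if anything falls off the work surface, if the arm or the gripper's body presses on something with over 40 N, if the wrist force passes 120 N, or if a joint passes its speed limit or range.

## Robot

A 6-joint arm with a two-finger parallel gripper is mounted at the origin on a cart in front of the work surface, level with it; the furniture and walls round the work are solid. World frame = base frame: x ahead of the robot, y to its left, z up, the work surface at z = 0. Lengths are in m, angles in rad, forces in N, time in s.
With the tool pointing down it reaches from about 0.3 to 0.875 m from the base axis. Payload 6.4 kg.
Tool frame: the origin (TCP) lies at the very end of the fingers, on their centre line; the grasp point (between the pads) lies 19 mm behind it; z points along the fingers, y is the line along which they close (so a half turn about z gives the same grasp; the last joint's range is limited). The gripper opens to 85 mm and grips with 20 to 120 N. Pads are 22 mm wide; open, the fingers measure 114 mm over their backs; the gripper's body (76 mm by 85 mm) begins 54 mm behind the grasp point. The pads swing forward as they close: fully open they stand 13 mm farther back than shut.
Start: joints at [-1.339, 0.181, 1.607, -0, 1.354, -0.206], TCP at [0.244, -0.521, 0.231] pointing down, gripper open.
Joint ranges: [-2.99, 2.99], [-0.89, 2.07], [0.3, 2.58], [-1.14, 4.28], [0, 2.63], [-3.12, 3.12]. Speed limits (rad/s): [2.57, 2.57, 3.01, 3.14, 3.14, 3.14].

## Interface

Orientations are given as a unit quaternion [w, x, y, z].
In Python, from bench import ctrl gives the robot as it stands.
- The arm moves only by the tool jog_arm, never from a script. Its argument "series" is a list that holds one entry, the list of rows, each a list of 7 numbers: the shift along the tool's x, y, z in mm, then the turn, a rotation vector about the tool's x, y, z in rad, then the finger opening in mm, from 0 to 85.4. In form: [[[tx, ty, tz, rx, ry, rz, gripper], ...]]. A call has exactly 10 rows; each row shifts and turns the commanded pose from where the row before left it, along the tool's axes as they then stand; what a row does not reach is not made up. A row lasts 1/10 s, in which the tool goes at most 50 mm and 8.59 degrees, less where a joint would pass 70% of its speed; a pose out of reach is approached as far as the arm can. A call with a gripper value outside its range is refused whole. The fingers move at their own pace and stop on an object; the grip force is fixed at half the most. Time passes only in rows, so rows that do not move let the fingers close, or fill a call up. It gives the time, the measured TCP pose, the force, the opening and the grip force at its end, in the units of the state.
- ctrl.get_obs(): the state, without advancing time (a new reading comes with each control period).
- ctrl.camera(name): name is "side" or "top" or "wrist"; returns a dict with "frame" (384x512x3 uint8, blue, green, red), "z_map" (384x512 float32, m along the optical axis (not along the pixel's ray), 0 where there is no reading), "fx", "fy", "cx", "cy" (pixels), "xyz" and "rotation" of the camera in the world. Camera axes: x right, y down, z forward; pixel columns grow to the right and rows downward; lengths in m; the calibration is good to about 2 mm. A picture is of the moment at which its call begins.
- ctrl.hand_in(): hands the job in; it is judged then, once.
The state is a dict: "time_s": time; "q": joint angles; "dq": joint speeds; "joint_efforts": joint torques, N m; "eef_pos": TCP position; "eef_rot": TCP orientation; "wrist_force": force on the tool from outside, world axes, zero at the start; "torque": the same for the moment, N m; "opening": opening from 0.0 (shut) to 1.0 (fully open); "grasp_force": force on a finger pad.
Only numpy, scipy, OpenCV 4.12 (cv2) and the standard library are available. Lean on these libraries where they do the work, as an engineer would, in place of code of your own. Each camera call takes 0.05 s, during which the arm holds its last target. There are 200 camera calls.

## Working session

There is one attempt and no reset: what is moved stays moved. The work goes in short steps, Python scripts to look and compute and a tool call to move; the robot and the scene stay as the last step left them, time stands still between calls to the robot, and variables do not carry over. Pictures are saved under pics/ and viewed, at most 10 in all, crops included, and the job is handed in when it is done.

Besides the shell and the picture viewer there is one more tool, called after "Emit:" as a command line: name --argument value ..., lists and objects as JSON in quotes. jog_arm: Moves the arm, as the interface text tells. Its arguments: {"type":"object","properties":{"series":{"type":"array"}},"required":["series"]}

```bash
mkdir -p pics; ls; python3 - <<'E'
from bench import ctrl
import cv2,numpy as np
o=ctrl.get_obs(); print({k:np.round(v,3) for k,v in o.items()})
ims=[]
for n in("side","top"):
    c=ctrl.camera(n); np.savez(f"pics/{n}0.npz",**c); ims.append(c["frame"]); print(n,c["fx"],c["cx"],c["cy"],c["xyz"],np.round(c["rotation"],3))
cv2.imwrite("pics/a.png",cv2.resize(np.hstack(ims),(800,300)))
cv2.imwrite("pics/side0.png",ims[0])
cv2.imwrite("pics/top0.png",ims[1])
E
```

```text
pics
{'time_s': np.float64(0.0), 'q': array([-1.339,  0.182,  1.608,  0.   ,  1.354, -0.206]), 'dq': array([-0.001, -0.001,  0.001, -0.   , -0.   ,  0.001]), 'joint_efforts': array([ 0.0000e+00, -4.4488e+01, -3.5133e+01, -0.0000e+00,  9.0000e-03,
        0.0000e+00]), 'eef_pos': array([ 0.244, -0.52 ,  0.23 ]), 'eef_rot': array([-0.001,  0.976,  0.217, -0.   ]), 'wrist_force': array([0.217, 0.135, 0.386]), 'torque': array([ 0.012, -0.083, -0.011]), 'grasp_force': np.float64(0.0), 'opening': np.float64(0.997)}
side 486.3479321256292 257.7550209573994 199.5091640549628 [-0.31593976 -1.29215858  0.80368807] [-0.532  0.803 -0.219  0.154]
top 465.8412729969436 249.5526527187167 193.61596926601416 [0.20150403 0.00944407 1.73563893] [ 0.061 -0.698  0.71  -0.068]
```

View pics/side0.png

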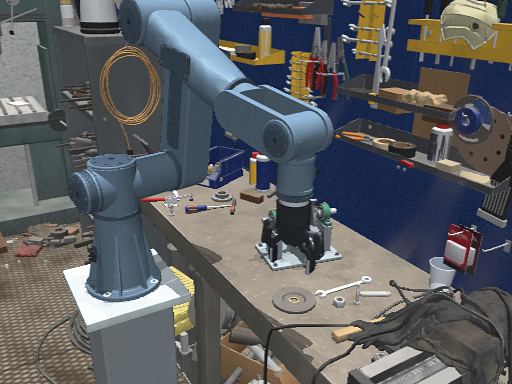

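View pics/top0.png

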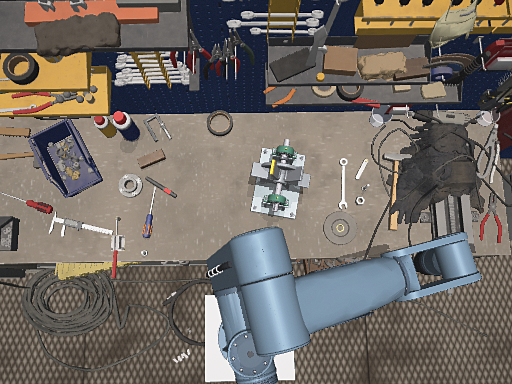

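Side view: the gripper hides most of the stand (about 255-340, 235-270). Top view: base plate at about (250-310, 147-218), green pillow blocks at (275,202) and (285,152), yellow tip near (272,168).

```bash
cat > h.py <<'E'
import numpy as np,cv2
from scipy.spatial.transform import Rotation as R
def pts(c):
    z=c["z_map"].astype(float); v,u=np.indices(z.shape)
    p=np.stack([(u-c["cx"])/c["fx"]*z,(v-c["cy"])/c["fy"]*z,z],-1)
    w,x,y,q=c["rotation"] if np.shape(c["rotation"])==(4,) else R.from_matrix(c["rotation"]).as_quat()[[3,0,1,2]]
    P=R.from_quat([x,y,q,w]).apply(p.reshape(-1,3)).reshape(p.shape)+c["xyz"]; P[z==0]=np.nan
    return P
E
python3 - <<'E'
from h import *
c=dict(np.load("pics/top0.npz")); P=pts(c)
hsv=cv2.cvtColor(c["frame"],cv2.COLOR_BGR2HSV)
roi=np.zeros(hsv.shape[:2],bool); roi[135:228,235:325]=1
g=roi&cv2.inRange(hsv,(60,60,30),(95,255,255)).astype(bool)
n,l,s,ce=cv2.connectedComponentsWithStats(g.astype(np.uint8))
for i in range(1,n):
    if s[i,4]>20: print("green",s[i],ce[i],np.nanmedian(P[l==i],0),np.nanmax(P[l==i],0))
y=roi&cv2.inRange(hsv,(20,120,100),(35,255,255)).astype(bool)
print("yellow",np.argwhere(y)[:,::-1].mean(0),np.nanmin(P[y],0),np.nanmedian(P[y],0),np.nanmax(P[y],0))
pl=roi&(abs(P[...,2]-.012)<.004)
q=np.argwhere(pl)[:,::-1].astype(np.float32); print("plate px",len(q))
W=P[pl]; r=cv2.minAreaRect((W[:,:2]*1000).astype(np.float32)); print(r, W[:,2].mean())
hi=roi&(P[...,2]>.19); print("hi",hi.sum(),np.nanmedian(P[hi],0))
up=cv2.resize(c["frame"][135:228,235:325],None,fx=6,fy=6,interpolation=cv2.INTER_CUBIC)
cv2.imwrite("pics/crop0.png",up)
E
```

```text
green [272 146  24  13 129] [284.69767442 150.54263566] [ 0.64372104 -0.13430033  0.16279047] [ 0.66077436 -0.09198975  0.17853394]
green [264 194  25  12 133] [276.52631579 198.80451128] [ 0.47203481 -0.10146496  0.1633967 ] [ 0.48896477 -0.05908441  0.17821347]
yellow [272.81355932 165.62711864] [ 0.5424791  -0.13786207  0.00642076] [ 0.56882505 -0.08345537  0.23848751] [ 0.64932662 -0.07599373  0.24808692]
plate px 1124
((569.455078125, -127.32026672363281), (343.7677917480469, 356.9088134765625), 89.14715576171875) 0.011647949609144925
hi 394 [ 0.56265942 -0.13526912  0.21370676]
```

View pics/crop0.png

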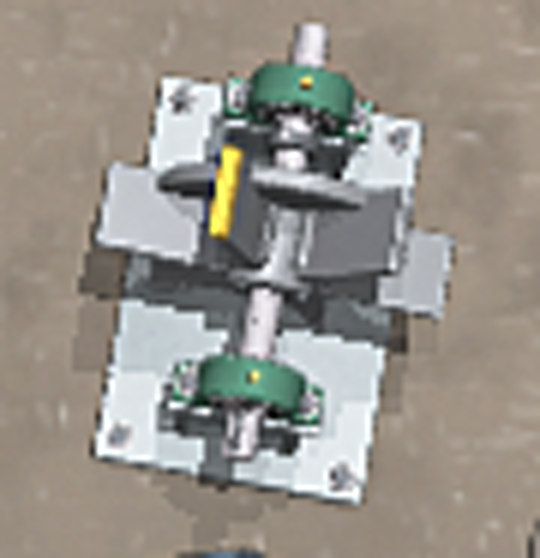

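Crop: plate corners at (163,78), (425,120), (360,503), (97,458); the yellow tip is up and left of the shaft at (226,190), with blades at roughly ±60° either side.

```bash
cat >> h.py <<'E'
def ray(c,u,v,h):
    w,x,y,q=c["rotation"]; d=R.from_quat([x,y,q,w]).apply([(u-c["cx"])/c["fx"],(v-c["cy"])/c["fy"],1])
    return c["xyz"]+d*(h-c["xyz"][2])/d[2]
E
python3 - <<'E'
from h import *
c=dict(np.load("pics/top0.npz"));P=pts(c)
k=np.array([ray(c,235-.42+x/6,135-.42+y/6,.012) for x,y in((163,78),(425,120),(360,503),(97,458))])
print(k.round(4)); o=k.mean(0); print("centre",o)
print("sides",[np.linalg.norm(k[i]-k[(i+1)%4]).round(4) for i in range(4)])
yv=(k[0]+k[1]-k[2]-k[3]); xv=(k[1]+k[2]-k[0]-k[3]); print(np.degrees(np.arctan2(yv[1],yv[0])),np.degrees(np.arctan2(xv[1],xv[0]))+90)
a=(np.arctan2(yv[1],yv[0])+np.arctan2(xv[1],xv[0])+np.pi/2)/2
Y=np.array([np.cos(a),np.sin(a),0]);X=np.array([np.sin(a),-np.cos(a),0]);print("X",X,"Y",Y)
hub=np.array([*o[:2],.14])
hsv=cv2.cvtColor(c["frame"],cv2.COLOR_BGR2HSV)
y=cv2.inRange(hsv,(20,120,100),(35,255,255)).astype(bool);y[:135]=0;y[228:]=0;y[:,:235]=0;y[:,325:]=0
y&=P[...,2]>.2
for f in(np.median,np.max):pass
d=P[y]-hub; print("tip in stand",np.c_[d@X,d@Y,d[:,2]].round(4).tolist()[::4])
print("ang deg",np.degrees(np.arctan2(d@X,d[:,2])).round(1))
m=np.zeros(y.shape,bool);m[135:228,235:325]=1
d=P[m]-hub; r=np.hypot(d@X,d[:,2]); s=(r>.08)&(r<.115)&(abs(d@Y)<.02)
A=np.degrees(np.arctan2(d[s]@X,d[s][:,2])); print("angles",np.histogram(A,bins=np.arange(-120,121,5)))
g=cv2.inRange(hsv,(60,60,30),(95,255,255)).astype(bool)&m
d=P[g&(P[...,2]>.155)]-hub
for sg in(1,-1):
    e=d[np.sign(d@Y)==sg]; print(np.median(e@X),np.min(e@X),np.max(e@X),np.min(e@Y),np.max(e@Y),e[:,2].max())
E
```

```text
[[ 0.6975 -0.0599  0.012 ]
 [ 0.6673 -0.2264  0.012 ]
 [ 0.4222 -0.1764  0.012 ]
 [ 0.453  -0.0135  0.012 ]]
centre [ 0.5600069  -0.11906898  0.012     ]
sides [np.float64(0.1692), np.float64(0.2502), np.float64(0.1658), np.float64(0.2488)]
-11.144065147746346 -10.494860940903948
X [-0.18771498 -0.98222354  0.        ] Y [ 0.98222354 -0.18771498  0.        ]
tip in stand [[-0.0406, 0.0244, 0.1022], [-0.0336, 0.0219, 0.1033], [-0.039, 0.0142, 0.103], [-0.0384, 0.0113, 0.1011], [-0.0379, 0.0078, 0.1018], [-0.0372, 0.007, 0.0915], [-0.0367, 0.002, 0.0982], [-0.0362, -0.0015, 0.0989], [-0.0357, -0.0061, 0.1037], [-0.0351, -0.0083, 0.0992], [-0.0346, -0.0128, 0.1037], [-0.034, -0.0149, 0.099], [-0.0335, -0.0191, 0.1023], [-0.0328, -0.021, 0.0965]]
ang deg [-21.7 -20.7 -21.7 -18.9 -18.  -21.8 -20.9 -18.3 -20.7 -20.2 -19.4 -22.6
 -20.8 -19.5 -17.7 -23.6 -20.4 -19.4 -18.  -22.2 -22.1 -18.8 -17.9 -22.1
 -20.5 -18.3 -19.2 -21.5 -20.1 -19.7 -24.6 -21.9 -19.  -18.5 -22.8 -22.1
 -19.5 -18.6 -21.3 -20.7 -18.5 -18.3 -22.1 -21.6 -19.  -17.8 -22.1 -20.3
 -18.1 -19.1 -22.  -20.4 -18.8 -20.5 -19. ]
angles (array([ 0,  0,  0,  0,  0,  0,  0,  9, 65, 10,  0,  0,  0,  0,  1,  0,  0,
        0,  0, 23, 41,  0,  2,  2,  0,  0,  0,  1,  1,  1, 25, 54,  3,  0,
        0,  0,  0,  0,  0,  0,  0,  0, 21, 46,  3,  0,  0,  0]), array([-120, -115, -110, -105, -100,  -95,  -90,  -85,  -80,  -75,  -70,
        -65,  -60,  -55,  -50,  -45,  -40,  -35,  -30,  -25,  -20,  -15,
        -10,   -5,    0,    5,   10,   15,   20,   25,   30,   35,   40,
         45,   50,   55,   60,   65,   70,   75,   80,   85,   90,   95,
        100,  105,  110,  115,  120]))
0.0007449224108832823 -0.028158574024063725 0.028274275859914346 0.07552748160593795 0.09882516613338348 0.038533941463965715
-0.0022968658021437823 -0.030181474720884796 0.02511174554776297 -0.099329794724752 -0.07525269644934834 0.03821347015502752
```

```bash
cat >> h.py <<'E'
A=np.radians(-11.3); Y=np.array([np.cos(A),np.sin(A),0]);X=np.array([np.sin(A),-np.cos(A),0]);Z=np.array([0,0,1.]);HUB=np.array([.560,-.119,.14])
def grip(th,rho):
    t=np.radians(th);u=np.sin(t)*X+np.cos(t)*Z
    return HUB+rho*u,R.from_matrix(np.c_[Y,np.cos(t)*X-np.sin(t)*Z,-u])
def pose(o):
    w,x,y,z=o["eef_rot"]; return np.array(o["eef_pos"]),R.from_quat([x,y,z,w])
def plan(p,r,tp,tr,n,g):
    dr=(r.inv()*tr).as_rotvec()/n; q,s=p,r; rows=[]
    for i in range(n):
        t=np.round(s.inv().apply(tp-q)/(n-i)*1000,1); d=np.round(dr if i<n-1 else (s.inv()*tr).as_rotvec(),3)
        q=q+s.apply(t/1000); s=s*R.from_rotvec(d); rows.append([*t.tolist(),*d.tolist(),g])
    print(rows); return q,s
def status(o):
    p,r=pose(o); d=p-HUB; z=-r.as_matrix()[:,2]; F=np.array(o["wrist_force"]);M=np.array(o["torque"])
    th=np.arctan2(z@X,z@Z); ty=r.as_matrix()[:,1]
    print("t",round(o["time_s"],2),"stand pos",np.round([d@X,d@Y,d[2]],4),"rho",round(np.hypot(d@X,d[2]),4),"posang",round(np.degrees(np.arctan2(d@X,d[2])),2),"tilt",round(np.degrees(th),2),"Ftool",np.round(r.inv().apply(F),2),"Mtool",np.round(r.inv().apply(M),3),"op",round(float(o["opening"]),3),"gf",round(float(o["grasp_force"]),1),"q",np.round(o["q"],2))
E
python3 - <<'E'
from bench import ctrl
from h import *
p,r=pose(ctrl.get_obs())
m=np.array([.40,-.32,.33]); tp,tr=grip(0,.17)
s=(r*R.from_rotvec([0,0,.3]))
q=plan(p,r,m,s,8,80); q=plan(*q,tp,tr,7,80)
q=plan(*q,*grip(-20,.15),5,80)
E
```

```text
[[28.3, -14.4, -12.4, -0.0, 0.0, 0.038, 80], [27.8, -15.5, -12.4, -0.0, 0.0, 0.038, 80], [27.1, -16.5, -12.4, -0.0, 0.0, 0.038, 80], [26.5, -17.5, -12.4, -0.0, 0.0, 0.038, 80], [25.8, -18.5, -12.4, -0.0, 0.0, 0.038, 80], [25.1, -19.5, -12.4, -0.0, 0.0, 0.038, 80], [24.3, -20.5, -12.4, -0.0, 0.0, 0.038, 80], [23.5, -21.3, -12.5, -0.0, 0.0, 0.034, 80]]
[[26.6, -25.3, 2.9, -0.0, 0.0, 0.048, 80], [25.3, -26.6, 2.9, -0.0, 0.0, 0.048, 80], [24.1, -27.7, 2.9, -0.0, 0.0, 0.048, 80], [22.7, -28.9, 2.9, -0.0, 0.0, 0.048, 80], [21.3, -29.9, 2.9, -0.0, 0.0, 0.048, 80], [19.8, -30.9, 2.9, -0.0, 0.0, 0.048, 80], [18.3, -31.8, 2.9, -0.002, 0.001, 0.047, 80]]
[[-0.0, -10.3, 5.8, -0.07, -0.0, -0.0, 80], [-0.0, -10.6, 5.1, -0.07, -0.0, -0.0, 80], [-0.0, -11.0, 4.3, -0.07, -0.0, -0.0, 80], [-0.0, -11.2, 3.5, -0.07, -0.0, -0.0, 80], [-0.0, -11.5, 2.8, -0.069, -0.0, -0.0, 80]]
```

Emit:
jog_arm --series '[[[28, -14, -12, 0, 0, 0.04, 80], [28, -16, -12, 0, 0, 0.04, 80], [27, -17, -12, 0, 0, 0.04, 80], [26, -17, -12, 0, 0, 0.04, 80], [26, -19, -12, 0, 0, 0.04, 80], [25, -19, -12, 0, 0, 0.04, 80], [24, -21, -12, 0, 0, 0.04, 80], [24, -21, -12, 0, 0, 0.03, 80], [26, -25, 0, 0, 0, 0.05, 80], [25, -27, 0, 0, 0, 0.05, 80]]]'

```text
time_s: 1.1
eef_pos: [0.4471, -0.2634, 0.3275]
eef_rot: [0.0, 1.0, 0.013, 0.0]
wrist_force: [0.9, 0.4, -0.1]
opening: 0.94
grasp_force: 0.0
```

Emit:
jog_arm --series '[[[24, -28, 0, 0, 0, 0.05, 80], [23, -29, 0, 0, 0, 0.05, 80], [21, -30, 0, 0, 0, 0.05, 80], [20, -31, 0, 0, 0, 0.05, 80], [18, -32, 0, 0, 0, 0.05, 80], [0, -11, 6, -0.07, 0, 0, 80], [0, -11, 5, -0.07, 0, 0, 80], [0, -11, 4, -0.07, 0, 0, 80], [0, -11, 3, -0.07, 0, 0, 80], [0, -11, 3, -0.07, 0, 0, 80]]]'

```text
time_s: 2.1
eef_pos: [0.5746, -0.0709, 0.2985]
eef_rot: [0.174, 0.978, -0.109, -0.019]
wrist_force: [0.6, -1.3, -0.6]
opening: 0.936
grasp_force: 0.0
```

```bash
python3 - <<'E'
from bench import ctrl
from h import *
o=ctrl.get_obs(); status(o)
c=ctrl.camera("wrist"); cv2.imwrite("pics/w1.png",c["frame"]); np.savez("pics/w1.npz",**c)
o=ctrl.get_obs(); status(o); p,r=pose(o)
plan(p,r,*grip(-20,.082),5,80)
E
```

```text
t 2.1 stand pos [-0.05    0.0049  0.1585] rho 0.1662 posang -17.51 tilt -20.21 Ftool [0.89 0.85 0.9 ] Mtool [ 0.142 -0.021 -0.008] op 0.936 gf 0.0 q [-0.14  0.2   1.49 -0.35  1.49  1.69]
t 2.15 stand pos [-0.0525  0.0039  0.1562] rho 0.1648 posang -18.59 tilt -20.3 Ftool [-2.16 -2.12  1.32] Mtool [ 0.229 -0.059 -0.01 ] op 0.935 gf 0.0 q [-0.13  0.2   1.49 -0.35  1.49  1.69]
[[-0.6, -0.9, 16.6, 0.001, 0.002, -0.004, 80], [-0.7, -0.9, 16.5, 0.001, 0.002, -0.004, 80], [-0.7, -0.8, 16.6, 0.001, 0.002, -0.004, 80], [-0.7, -0.9, 16.5, 0.001, 0.002, -0.004, 80], [-0.7, -0.8, 16.6, 0.001, 0.003, -0.004, 80]]
```

View pics/w1.png

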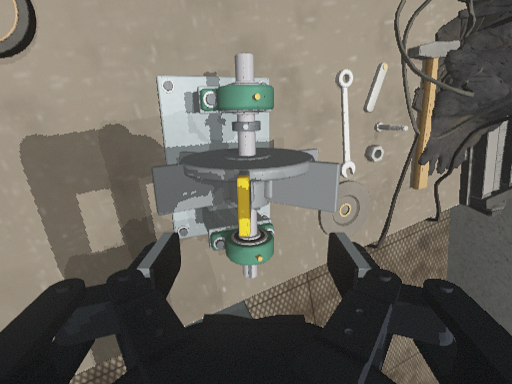

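Wrist view: yellow tip at (244,205), nearly centred between the open fingers (pads about 165 and 345), shaft running vertically; good alignment for a radial grasp.

Emit:
jog_arm --series '[[[0, -1, 16, 0, 0, 0, 80], [-1, -1, 16, 0, 0, 0, 80], [-1, -1, 17, 0, 0, 0, 80], [0, 0, 17, 0, 0, 0, 80], [0, 0, 16, 0, 0, 0, 80], [0, 0, 0, 0, 0, 0, 40], [0, 0, 0, 0, 0, 0, 0], [0, 0, 0, 0, 0, 0, 0], [0, 0, 0, 0, 0, 0, 0], [0, 0, 0, 0, 0, 0, 0]]]'

```text
time_s: 3.15
eef_pos: [0.5682, -0.094, 0.2218]
eef_rot: [0.171, 0.979, -0.109, -0.018]
wrist_force: [-2.8, 9.6, 2.2]
opening: 0.09
grasp_force: 61.4
```

```bash
python3 - <<'E'
from bench import ctrl
from h import *
status(ctrl.get_obs())
ctrl.camera("wrist")
status(ctrl.get_obs())
E
```

```text
t 3.15 stand pos [-0.0261  0.0032  0.0818] rho 0.0858 posang -17.69 tilt -19.85 Ftool [-4.86 -7.45 -5.02] Mtool [ 2.054 -0.883 -0.555] op 0.09 gf 61.4 q [-0.18  0.24  1.59 -0.36  1.33  1.7 ]
t 3.2 stand pos [-0.0261  0.0031  0.0817] rho 0.0858 posang -17.72 tilt -19.86 Ftool [-0.96 -5.22 -4.89] Mtool [ 1.471 -0.022 -0.473] op 0.089 gf 60.2 q [-0.18  0.24  1.59 -0.36  1.33  1.7 ]
```

```bash
cat > s.py <<'E'
from bench import ctrl
from h import *
import json
for k in range(3):
    o=ctrl.get_obs(); status(o)
    open("log.jsonl","a").write(json.dumps({**{a:np.asarray(b).tolist() for a,b in o.items()},"k":k})+"\n")
    if k<2: ctrl.camera("wrist")
E
echo ok
```

```text
ok
```

Emit:
jog_arm --series '[[[0, 2.58, 0.04, 0.03, 0, 0, 0], [0, 2.58, 0.04, 0.03, 0, 0, 0], [0, 2.58, 0.04, 0.03, 0, 0, 0], [0, 2.58, 0.04, 0.03, 0, 0, 0], [0, 2.58, 0.04, 0.03, 0, 0, 0], [0, 2.58, 0.04, 0.03, 0, 0, 0], [0, 2.58, 0.04, 0.03, 0, 0, 0], [0, 2.58, 0.04, 0.03, 0, 0, 0], [0, 2.58, 0.04, 0.03, 0, 0, 0], [0, 2.58, 0.04, 0.03, 0, 0, 0]]]'

```text
time_s: 4.2
eef_pos: [0.5634, -0.1179, 0.226]
eef_rot: [0.022, 0.994, -0.11, -0.001]
wrist_force: [9.3, 7.7, -6.7]
opening: 0.095
grasp_force: 58.3
```

```bash
python3 s.py
```

```text
t 4.2 stand pos [-0.0018  0.0031  0.086 ] rho 0.086 posang -1.19 tilt -2.54 Ftool [ 7.37 -9.85  6.33] Mtool [ 1.744  0.986 -0.526] op 0.095 gf 58.3 q [-0.39  0.19  1.61 -0.04  1.33  1.41]
t 4.25 stand pos [-0.0009  0.0031  0.086 ] rho 0.086 posang -0.62 tilt -2.47 Ftool [  6.92 -10.55   4.92] Mtool [ 2.107  0.976 -0.48 ] op 0.089 gf 59.4 q [-0.39  0.19  1.61 -0.04  1.33  1.41]
t 4.3 stand pos [-0.001   0.0031  0.086 ] rho 0.086 posang -0.65 tilt -2.57 Ftool [ 6.86 -7.87  5.35] Mtool [ 1.679  0.961 -0.586] op 0.089 gf 59.6 q [-0.39  0.19  1.61 -0.04  1.33  1.41]
```

Emit:
jog_arm --series '[[[0, 2.58, 0.04, 0.03, 0, 0, 0], [0, 2.58, 0.04, 0.03, 0, 0, 0], [0, 2.58, 0.04, 0.03, 0, 0, 0], [0, 2.58, 0.04, 0.03, 0, 0, 0], [0, 2.58, 0.04, 0.03, 0, 0, 0], [0, 2.58, 0.04, 0.03, 0, 0, 0], [0, 2.58, 0.04, 0.03, 0, 0, 0], [0, 2.58, 0.04, 0.03, 0, 0, 0], [0, 2.58, 0.04, 0.03, 0, 0, 0], [0, 2.58, 0.04, 0.03, 0, 0, 0]]]'

```text
time_s: 5.3
eef_pos: [0.5584, -0.1428, 0.2229]
eef_rot: [-0.126, 0.986, -0.109, 0.016]
wrist_force: [16.8, 8.1, -12.4]
opening: 0.09
grasp_force: 58.1
```

```bash
python3 s.py
```

```text
t 5.3 stand pos [0.0236 0.0031 0.0829] rho 0.0862 posang 15.91 tilt 14.64 Ftool [14.54 -8.   14.97] Mtool [ 1.277  1.852 -0.463] op 0.09 gf 58.1 q [-0.59  0.22  1.61  0.24  1.42  1.15]
t 5.35 stand pos [0.0245 0.0031 0.0826] rho 0.0862 posang 16.49 tilt 14.72 Ftool [14.63 -8.6  12.13] Mtool [ 1.792  1.883 -0.537] op 0.089 gf 59.1 q [-0.59  0.22  1.61  0.24  1.42  1.15]
t 5.4 stand pos [0.0244 0.0031 0.0826] rho 0.0862 posang 16.46 tilt 14.62 Ftool [13.89 -7.44 13.61] Mtool [ 1.252  1.852 -0.537] op 0.084 gf 59.2 q [-0.59  0.22  1.61  0.24  1.42  1.15]
```

```bash
cat > s.py <<'E'
from bench import ctrl
from h import *
import json,sys
L=[]
for k in range(int(sys.argv[1])):
    ctrl.camera("wrist"); o=ctrl.get_obs(); p,r=pose(o)
    L.append(np.r_[r.inv().apply(o["wrist_force"]),r.inv().apply(o["torque"])])
    open("log.jsonl","a").write(json.dumps({**{a:np.asarray(b).tolist() for a,b in o.items()},"n":int(sys.argv[1])})+"\n")
status(o); m=np.mean(L,0); print("mean",m.round(3),"sd",np.std(L,0).round(2),"axis x.Y,x.X,x.Z",(r.apply([1,0,0])@np.c_[Y,X,Z]).round(4))
print("tau(L=.23)",np.round([(l[3]+.23*l[1]) for l in L],2),"mean",round(m[3]+.23*m[1],3))
E
python3 s.py 4
```

```text
t 5.6 stand pos [0.0244 0.0031 0.0826] rho 0.0862 posang 16.47 tilt 14.51 Ftool [13.5  -4.74 13.84] Mtool [ 1.017  1.814 -0.571] op 0.089 gf 59.3 q [-0.59  0.22  1.61  0.24  1.42  1.15]
mean [13.961 -5.013 13.377  1.032  1.821 -0.549] sd [0.47 0.45 0.32 0.03 0.02 0.04] axis x.Y,x.X,x.Z [0.9997 0.0239 0.0043]
tau(L=.23) [-0.26 -0.04 -0.11 -0.07] mean -0.121
```

Emit:
jog_arm --series '[[[1.0, 0, 1.0, 0, 0, 0, 0], [0.09, 3.22, 0.17, 0.0375, 0, 0, 0], [0.09, 3.22, 0.17, 0.0375, 0, 0, 0], [0.09, 3.22, 0.17, 0.0375, 0, 0, 0], [0.09, 3.22, 0.17, 0.0375, 0, 0, 0], [0.09, 3.22, 0.17, 0.0375, 0, 0, 0], [0.09, 3.22, 0.17, 0.0375, 0, 0, 0], [0.09, 3.22, 0.17, 0.0375, 0, 0, 0], [0.09, 3.22, 0.17, 0.0375, 0, 0, 0], [0, 0, 0, 0, 0, 0, 0]]]'

```text
time_s: 6.6
eef_pos: [0.5537, -0.1667, 0.2118]
eef_rot: [-0.272, 0.956, -0.106, 0.031]
wrist_force: [7.7, 5.5, -2.9]
opening: 0.089
grasp_force: 60.2
```

```bash
python3 s.py 8
```

```text
t 7.0 stand pos [0.0479 0.0032 0.0718] rho 0.0863 posang 33.73 tilt 31.64 Ftool [ 6.44 -2.74  6.65] Mtool [ 0.762  0.659 -0.42 ] op 0.086 gf 60.3 q [-0.76  0.33  1.57  0.47  1.55  0.95]
mean [ 5.86  -3.075  6.439  0.796  0.625 -0.438] sd [0.31 0.42 0.3  0.05 0.02 0.02] axis x.Y,x.X,x.Z [0.9997 0.0234 0.0021]
tau(L=.23) [ 0.03  0.13  0.16 -0.1   0.14 -0.02  0.24  0.13] mean 0.089
```

```bash
cat > s.py <<'E'
from bench import ctrl
from h import *
import json,sys
L=[];n=int(sys.argv[1])
for k in range(n+1):
    if k: ctrl.camera("wrist")
    o=ctrl.get_obs(); p,r=pose(o)
    L.append(np.r_[r.inv().apply(o["wrist_force"]),r.inv().apply(o["torque"])])
    open("log.jsonl","a").write(json.dumps({**{a:np.asarray(b).tolist() for a,b in o.items()},"k":k})+"\n")
    if k in(0,n): status(o)
L=np.array(L);m=L[3:].mean(0); print("mean",m.round(3))
t=L[:,3]+.245*L[:,1]+.0029*L[:,2]
print("tau",t.round(2),"mean",t[3:].mean().round(3))
E
```

Emit:
jog_arm --series '[[[0.5, 2.6, 0.6, 0.03, 0, 0, 0], [0.06, 2.6, 0.13, 0.03, 0, 0, 0], [0.06, 2.6, 0.13, 0.03, 0, 0, 0], [0.06, 2.6, 0.13, 0.03, 0, 0, 0], [0.06, 2.6, 0.13, 0.03, 0, 0, 0], [0.06, 2.6, 0.13, 0.03, 0, 0, 0], [0.06, 2.6, 0.13, 0.03, 0, 0, 0], [0.06, 2.6, 0.13, 0.03, 0, 0, 0], [0.06, 2.6, 0.13, 0.03, 0, 0, 0], [0.06, 2.6, 0.13, 0.03, 0, 0, 0]]]'

```text
time_s: 8.0
eef_pos: [0.5501, -0.1848, 0.1953]
eef_rot: [-0.412, 0.905, -0.099, 0.046]
wrist_force: [4.5, 7.8, 2.9]
opening: 0.087
grasp_force: 59.1
```

```bash
python3 s.py 8
```

```text
t 8.0 stand pos [0.0664 0.0032 0.0553] rho 0.0864 posang 50.25 tilt 48.98 Ftool [ 2.74 -7.83  4.56] Mtool [ 1.287 -0.179 -0.248] op 0.087 gf 59.1 q [-0.88  0.5   1.51  0.65  1.72  0.81]
t 8.4 stand pos [0.0671 0.0033 0.0545] rho 0.0864 posang 50.91 tilt 48.83 Ftool [ 2.76 -2.65  5.  ] Mtool [ 0.797  0.195 -0.377] op 0.084 gf 60.2 q [-0.88  0.5   1.51  0.64  1.71  0.81]
mean [ 2.432 -3.612  4.918  0.814  0.155 -0.336]
tau [-0.62 -0.4  -0.32 -0.36 -0.11 -0.1   0.    0.06  0.16] mean -0.057
```

Emit:
jog_arm --series '[[[0.06, 2.6, 0.13, 0.03, 0, 0, 0], [0.06, 2.6, 0.13, 0.03, 0, 0, 0], [0.06, 2.6, 0.13, 0.03, 0, 0, 0], [0.06, 2.6, 0.13, 0.03, 0, 0, 0], [0.06, 2.6, 0.13, 0.03, 0, 0, 0], [0.06, 2.6, 0.13, 0.03, 0, 0, 0], [0.06, 2.6, 0.13, 0.03, 0, 0, 0], [0.06, 2.6, 0.13, 0.03, 0, 0, 0], [0.06, 2.6, 0.13, 0.03, 0, 0, 0], [0.06, 2.6, 0.13, 0.03, 0, 0, 0]]]'

```text
time_s: 9.4
eef_pos: [0.5476, -0.198, 0.173]
eef_rot: [-0.543, 0.833, -0.091, 0.06]
wrist_force: [3.1, 10.4, 4.3]
opening: 0.088
grasp_force: 59.0
```

```bash
python3 s.py 8
```

```text
t 9.4 stand pos [0.0799 0.0033 0.033 ] rho 0.0865 posang 67.57 tilt 66.17 Ftool [ 0.83 -8.25  8.15] Mtool [ 1.254 -0.127 -0.128] op 0.088 gf 59.0 q [-0.96  0.7   1.43  0.79  1.88  0.72]
t 9.8 stand pos [0.0803 0.0033 0.0321] rho 0.0865 posang 68.2 tilt 66.03 Ftool [ 2.34 -3.22  6.47] Mtool [ 0.69  -0.014 -0.219] op 0.085 gf 60.3 q [-0.96  0.7   1.43  0.79  1.88  0.72]
mean [ 1.916e+00 -3.315e+00  6.295e+00  7.280e-01  3.000e-03 -2.040e-01]
tau [-0.74 -0.49 -0.14 -0.3  -0.19  0.09  0.13 -0.05 -0.08] mean -0.066
```

Emit:
jog_arm --series '[[[0, 0, 0, 0, 0, 0, 70], [0, 0, 0, 0, 0, 0, 70], [0, 0, 0, 0, 0, 0, 80], [0, 0, -10, 0, 0, 0, 80], [0, 0, -20, 0, 0, 0, 80], [0, 0, -20, 0, 0, 0, 80], [0, 0, -20, 0, 0, 0, 80], [0, 0, -10, 0, 0, 0, 80], [0, -23, 1.6, -0.14, 0, 0, 80], [0, -23, 1.6, -0.14, 0, 0, 80]]]'

```text
time_s: 10.8
eef_pos: [0.5353, -0.249, 0.2398]
eef_rot: [-0.419, 0.901, -0.103, 0.045]
wrist_force: [1.0, 0.8, 1.5]
opening: 0.939
grasp_force: 0.0
```

Emit:
jog_arm --series '[[[0, -23, 1.6, -0.14, 0, 0, 80], [0, -23, 1.6, -0.14, 0, 0, 80], [0, -23, 1.6, -0.14, 0, 0, 80], [0, -23, 1.6, -0.14, 0, 0, 80], [0, -23, 1.6, -0.14, 0, 0, 80], [0, -23, 1.6, -0.14, 0, 0, 80], [0, -23, 1.6, -0.14, 0, 0, 80], [0, -23, 1.6, -0.14, 0, 0, 80], [0, -23, 1.6, -0.14, 0, 0, 80], [0, -23, 1.6, -0.14, 0, 0, 80]]]'

```text
time_s: 11.8
eef_pos: [0.5834, -0.0421, 0.2813]
eef_rot: [0.263, 0.958, -0.107, -0.027]
wrist_force: [1.0, -0.8, -0.5]
opening: 0.934
grasp_force: 0.0
```

```bash
python3 - <<'E'
from bench import ctrl
from h import *
c=ctrl.camera("wrist"); cv2.imwrite("pics/w2.png",c["frame"]); 
c=ctrl.camera("top"); np.savez("pics/top1.npz",**c)
o=ctrl.get_obs(); status(o)
P=pts(c); hsv=cv2.cvtColor(c["frame"],cv2.COLOR_BGR2HSV)
y=cv2.inRange(hsv,(20,120,100),(35,255,255)).astype(bool);y[:135]=0;y[228:]=0;y[:,:235]=0;y[:,325:]=0
d=P[y&(P[...,2]>.1)]-HUB; print(len(d),d.size and np.c_[d@X,d@Y,d[:,2]].mean(0))
d=P[135:228,235:325].reshape(-1,3)-HUB; r=np.hypot(d@X,d[:,2]); s=(r>.08)&(r<.115)&(abs(d@Y)<.02)
B=np.degrees(np.arctan2(d[s]@X,d[s][:,2])); h,e=np.histogram(B,bins=np.arange(-120,121,5)); print([(int(a),int(b)) for a,b in zip(e,h) if b>8])
E
```

```text
t 11.9 stand pos [-0.0842  0.005   0.1347] rho 0.1588 posang -32.01 tilt -30.52 Ftool [-0.51 -0.56  0.3 ] Mtool [ 0.184 -0.018 -0.008] op 0.938 gf 0.0 q [ 0.    0.3   1.46 -0.52  1.52  1.85]
56 [0.08785879 0.00309847 0.04263758]
[(-115, 13), (-110, 38), (-55, 29), (-50, 57), (0, 14), (5, 33), (60, 53), (65, 32)]
```

View pics/w2.png

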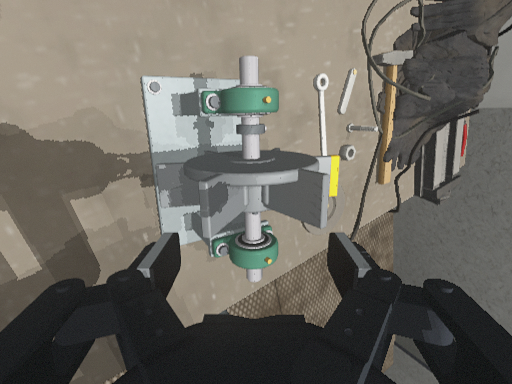

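Wrist view: the yellow tip is now at the right (334,175), the blade just turned away; the blade to take next is at the left edge of the shaft (205,205). Top depth puts blades near 65°, 5° and -54°.

```bash
python3 - <<'E'
from bench import ctrl
from h import *
p,r=pose(ctrl.get_obs())
def off(th,rho): a,b=grip(th,rho); return a+b.apply([.004,.001,0]),b
q=plan(p,r,*off(-54.5,.15),4,80); plan(*q,*off(-54.5,.080),4,80)
E
```

```text
[[-0.3, -14.0, 5.3, -0.105, 0.004, -0.002, 80], [-0.3, -14.5, 3.8, -0.105, 0.004, -0.002, 80], [-0.3, -14.8, 2.3, -0.105, 0.004, -0.002, 80], [-0.3, -14.9, 0.8, -0.103, 0.005, -0.002, 80]]
[[-0.0, 0.0, 17.5, -0.0, 0.0, 0.0, 80], [-0.0, 0.0, 17.5, -0.0, 0.0, 0.0, 80], [-0.0, 0.0, 17.5, -0.0, 0.0, 0.0, 80], [-0.0, 0.0, 17.5, -0.0, 0.0, 0.0, 80]]
```

Emit:
jog_arm --series '[[[0, -14, 5, -0.105, 0.004, -0.002, 80], [0, -14.5, 4, -0.105, 0.004, -0.002, 80], [0, -15, 2, -0.105, 0.004, -0.002, 80], [0, -15, 1, -0.105, 0.004, -0.002, 80], [0, 0, 10, 0, 0, 0, 80], [0, 0, 15, 0, 0, 0, 80], [0, 0, 15, 0, 0, 0, 80], [0, 0, 15, 0, 0, 0, 80], [0, 0, 14, 0, 0, 0, 80], [0, 0, 0, 0, 0, 0, 80]]]'

```text
time_s: 12.9
eef_pos: [0.5782, -0.0638, 0.1917]
eef_rot: [0.455, 0.884, -0.094, -0.045]
wrist_force: [-0.1, 0.0, 0.2]
opening: 0.936
grasp_force: 0.0
```

```bash
python3 - <<'E'
from bench import ctrl
from h import *
for k in range(3):
    c=ctrl.camera("wrist");o=ctrl.get_obs(); status(o)
p,r=pose(o); print((r.apply([1,0,0])@np.c_[Y,X,Z]).round(4))
cv2.imwrite("pics/w3.png",c["frame"])
E
```

```text
t 12.95 stand pos [-0.0587  0.0075  0.0524] rho 0.0787 posang -48.26 tilt -54.42 Ftool [-0.43 -0.3  -0.16] Mtool [ 0.392 -0.086 -0.03 ] op 0.938 gf 0.0 q [ 0.11  0.55  1.49 -0.88  1.53  2.14]
t 13.0 stand pos [-0.0595  0.0078  0.0528] rho 0.0796 posang -48.45 tilt -54.42 Ftool [ 0.24 -0.11  0.15] Mtool [ 0.374 -0.029  0.014] op 0.937 gf 0.0 q [ 0.12  0.55  1.49 -0.88  1.53  2.14]
t 13.05 stand pos [-0.0601  0.008   0.053 ] rho 0.0801 posang -48.62 tilt -54.41 Ftool [ 0.12 -0.02 -0.43] Mtool [ 0.399  0.016 -0.004] op 0.942 gf 0.0 q [ 0.12  0.55  1.49 -0.88  1.53  2.14]
[0.9999 0.009  0.0074]
```

View pics/w3.png

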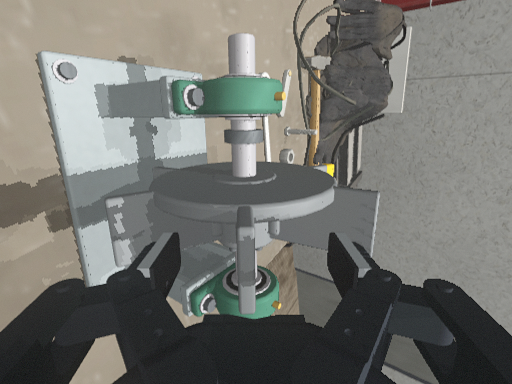

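Wrist view: the grey blade stands between the fingers at (245,260), pads at (165,270) and (345,270), about 5 mm left of centre; shift a little and close.

Emit:
jog_arm --series '[[[-2, -2, 0, 0, 0, 0, 80], [-2, -3, 0, 0, 0, 0, 80], [0, 0, 0, 0, 0, 0, 80], [0, 0, 0, 0, 0, 0, 40], [0, 0, 0, 0, 0, 0, 0], [0, 0, 0, 0, 0, 0, 0], [0, 0, 0, 0, 0, 0, 0], [0, 0, 0, 0, 0, 0, 0], [0, 0, 0, 0, 0, 0, 0], [0, 0, 0, 0, 0, 0, 0]]]'

```text
time_s: 14.05
eef_pos: [0.5763, -0.0574, 0.1882]
eef_rot: [0.455, 0.885, -0.093, -0.044]
wrist_force: [0.5, 1.6, 0.3]
opening: 0.092
grasp_force: 59.1
```

```bash
python3 s.py 4
```

```text
t 14.05 stand pos [-0.0636  0.0039  0.0482] rho 0.0798 posang -52.87 tilt -54.39 Ftool [ 0.14 -0.75 -1.55] Mtool [ 1.082 -0.008 -0.241] op 0.092 gf 59.1 q [ 0.12  0.55  1.5  -0.88  1.53  2.15]
t 14.25 stand pos [-0.0636  0.0039  0.0481] rho 0.0797 posang -52.86 tilt -54.4 Ftool [ 1.59 -1.83 -3.52] Mtool [ 1.227 -0.047 -0.237] op 0.09 gf 59.3 q [ 0.12  0.55  1.5  -0.88  1.53  2.15]
mean [ 0.815 -1.664 -3.508  1.193 -0.034 -0.281]
tau [0.89 0.74 0.85 0.78 0.77] mean 0.775
```

Emit:
jog_arm --series '[[[0.01, 1.6, 0.06, 0.02, 0, 0, 0], [0.01, 1.6, 0.06, 0.02, 0, 0, 0], [0.01, 1.6, 0.06, 0.02, 0, 0, 0], [0.01, 1.6, 0.06, 0.02, 0, 0, 0], [0.01, 1.6, 0.06, 0.02, 0, 0, 0], [0.01, 1.6, 0.06, 0.02, 0, 0, 0], [0.01, 1.6, 0.06, 0.02, 0, 0, 0], [0.01, 1.6, 0.06, 0.02, 0, 0, 0], [0.01, 1.6, 0.06, 0.02, 0, 0, 0], [0.01, 1.6, 0.06, 0.02, 0, 0, 0]]]'

```text
time_s: 15.25
eef_pos: [0.5742, -0.0676, 0.1995]
eef_rot: [0.364, 0.926, -0.096, -0.034]
wrist_force: [2.5, 5.2, -2.0]
opening: 0.093
grasp_force: 58.9
```

```bash
python3 s.py 4
```

```text
t 15.25 stand pos [-0.0531  0.0039  0.0595] rho 0.0798 posang -41.75 tilt -42.84 Ftool [ 1.36 -5.51 -2.31] Mtool [ 1.249  0.057 -0.309] op 0.093 gf 58.9 q [ 0.04  0.43  1.54 -0.73  1.44  2.02]
t 15.45 stand pos [-0.0528  0.0039  0.0599] rho 0.0798 posang -41.37 tilt -42.93 Ftool [ 0.65 -3.39 -3.32] Mtool [ 1.374  0.046 -0.331] op 0.09 gf 60.3 q [ 0.04  0.43  1.54 -0.73  1.44  2.03]
mean [ 1.203 -3.513 -2.822  1.386  0.055 -0.327]
tau [-0.11  0.15  0.53  0.5   0.53] mean 0.517
```

Emit:
jog_arm --series '[[[0.01, 1.6, 0.06, 0.02, 0, 0, 0], [0.01, 1.6, 0.06, 0.02, 0, 0, 0], [0.01, 1.6, 0.06, 0.02, 0, 0, 0], [0.01, 1.6, 0.06, 0.02, 0, 0, 0], [0.01, 1.6, 0.06, 0.02, 0, 0, 0], [0.01, 1.6, 0.06, 0.02, 0, 0, 0], [0.01, 1.6, 0.06, 0.02, 0, 0, 0], [0.01, 1.6, 0.06, 0.02, 0, 0, 0], [0.01, 1.6, 0.06, 0.02, 0, 0, 0], [0.01, 1.6, 0.06, 0.02, 0, 0, 0]]]'

```text
time_s: 16.45
eef_pos: [0.5717, -0.0804, 0.2091]
eef_rot: [0.27, 0.958, -0.099, -0.024]
wrist_force: [3.4, 5.3, -0.4]
opening: 0.092
grasp_force: 59.9
```

```bash
python3 s.py 4
```

```text
t 16.45 stand pos [-0.0401  0.0039  0.0691] rho 0.0799 posang -30.15 tilt -31.42 Ftool [ 2.28 -5.27 -2.74] Mtool [ 1.399  0.169 -0.308] op 0.092 gf 59.9 q [-0.06  0.32  1.58 -0.56  1.36  1.87]
t 16.65 stand pos [-0.0397  0.0039  0.0694] rho 0.0799 posang -29.79 tilt -31.49 Ftool [ 1.34 -3.36 -2.17] Mtool [ 1.348  0.181 -0.32 ] op 0.095 gf 60.3 q [-0.06  0.32  1.58 -0.56  1.36  1.87]
mean [ 1.706 -3.75  -2.804  1.378  0.139 -0.322]
tau [0.1  0.3  0.44 0.39 0.52] mean 0.451
```

Emit:
jog_arm --series '[[[0.01, 1.6, 0.06, 0.02, 0, 0, 0], [0.01, 1.6, 0.06, 0.02, 0, 0, 0], [0.01, 1.6, 0.06, 0.02, 0, 0, 0], [0.01, 1.6, 0.06, 0.02, 0, 0, 0], [0.01, 1.6, 0.06, 0.02, 0, 0, 0], [0.01, 1.6, 0.06, 0.02, 0, 0, 0], [0.01, 1.6, 0.06, 0.02, 0, 0, 0], [0.01, 1.6, 0.06, 0.02, 0, 0, 0], [0.01, 1.6, 0.06, 0.02, 0, 0, 0], [0.01, 1.6, 0.06, 0.02, 0, 0, 0]]]'

```text
time_s: 17.65
eef_pos: [0.5688, -0.0947, 0.2158]
eef_rot: [0.173, 0.98, -0.101, -0.014]
wrist_force: [4.3, 5.0, -0.1]
opening: 0.092
grasp_force: 59.8
```

```bash
python3 s.py 4
```

```text
t 17.65 stand pos [-0.0255  0.0039  0.0758] rho 0.08 posang -18.6 tilt -19.96 Ftool [ 3.19 -5.44 -1.89] Mtool [ 1.375  0.205 -0.258] op 0.092 gf 59.8 q [-0.18  0.24  1.6  -0.36  1.31  1.69]
t 17.85 stand pos [-0.025   0.0039  0.076 ] rho 0.08 posang -18.24 tilt -20.03 Ftool [ 3.79 -3.41 -1.13] Mtool [ 1.362  0.203 -0.27 ] op 0.089 gf 60.3 q [-0.18  0.24  1.6  -0.36  1.31  1.69]
mean [ 3.666 -3.424 -1.123  1.357  0.237 -0.318]
tau [0.04 0.13 0.38 0.51 0.52] mean 0.515
```

Emit:
jog_arm --series '[[[0.1, 1.6, 0.06, 0.02, 0, 0, 0], [0.05, 1.6, 0.06, 0.02, 0, 0, 0], [0.05, 1.6, 0.06, 0.02, 0, 0, 0], [0.05, 1.6, 0.06, 0.02, 0, 0, 0], [0.05, 1.6, 0.06, 0.02, 0, 0, 0], [0.05, 1.6, 0.06, 0.02, 0, 0, 0], [0.05, 1.6, 0.06, 0.02, 0, 0, 0], [0.05, 1.6, 0.06, 0.02, 0, 0, 0], [0.05, 1.6, 0.06, 0.02, 0, 0, 0], [0.05, 1.6, 0.06, 0.02, 0, 0, 0]]]'

```text
time_s: 18.85
eef_pos: [0.5658, -0.1101, 0.2195]
eef_rot: [0.074, 0.992, -0.103, -0.005]
wrist_force: [2.4, 4.4, 2.3]
opening: 0.097
grasp_force: 60.0
```

```bash
python3 s.py 4
```

```text
t 18.85 stand pos [-0.0099  0.0039  0.0795] rho 0.0801 posang -7.1 tilt -8.51 Ftool [ 1.49 -4.4  -3.  ] Mtool [ 1.195 -0.016 -0.206] op 0.097 gf 60.0 q [-0.32  0.2   1.62 -0.15  1.31  1.5 ]
t 19.05 stand pos [-0.0094  0.0039  0.0796] rho 0.0801 posang -6.74 tilt -8.59 Ftool [ 1.41 -3.46 -2.53] Mtool [ 1.271 -0.042 -0.251] op 0.092 gf 60.4 q [-0.32  0.2   1.62 -0.15  1.31  1.5 ]
mean [ 1.996 -3.056 -2.553  1.285 -0.008 -0.259]
tau [0.11 0.29 0.53 0.64 0.42] mean 0.528
```

Emit:
jog_arm --series '[[[0.05, 1.6, 0.06, 0.02, 0, 0, 0], [0.05, 1.6, 0.06, 0.02, 0, 0, 0], [0.05, 1.6, 0.06, 0.02, 0, 0, 0], [0.05, 1.6, 0.06, 0.02, 0, 0, 0], [0.05, 1.6, 0.06, 0.02, 0, 0, 0], [0.05, 1.6, 0.06, 0.02, 0, 0, 0], [0.05, 1.6, 0.06, 0.02, 0, 0, 0], [0.05, 1.6, 0.06, 0.02, 0, 0, 0], [0.05, 1.6, 0.06, 0.02, 0, 0, 0], [0.05, 1.6, 0.06, 0.02, 0, 0, 0]]]'

```text
time_s: 20.05
eef_pos: [0.5626, -0.1258, 0.22]
eef_rot: [-0.025, 0.994, -0.102, 0.005]
wrist_force: [1.4, 4.7, 3.2]
opening: 0.09
grasp_force: 60.1
```

```bash
python3 s.py 4
```

```text
t 20.05 stand pos [0.0062 0.0039 0.08  ] rho 0.0802 posang 4.4 tilt 2.96 Ftool [ 0.41 -5.02 -2.96] Mtool [ 1.224 -0.267 -0.18 ] op 0.09 gf 60.1 q [-0.45  0.19  1.62  0.05  1.34  1.31]
t 20.25 stand pos [0.0067 0.0039 0.0799] rho 0.0802 posang 4.76 tilt 2.86 Ftool [-1.25 -3.36 -4.53] Mtool [ 1.257 -0.522 -0.222] op 0.095 gf 60.8 q [-0.45  0.19  1.62  0.05  1.34  1.31]
mean [-0.837 -3.533 -4.112  1.248 -0.486 -0.23 ]
tau [-0.01  0.11  0.25  0.32  0.42] mean 0.371
```

Emit:
jog_arm --series '[[[0.05, 1.6, 0.06, 0.02, 0, 0, 0], [0.05, 1.6, 0.06, 0.02, 0, 0, 0], [0.05, 1.6, 0.06, 0.02, 0, 0, 0], [0.05, 1.6, 0.06, 0.02, 0, 0, 0], [0.05, 1.6, 0.06, 0.02, 0, 0, 0], [0.05, 1.6, 0.06, 0.02, 0, 0, 0], [0.05, 1.6, 0.06, 0.02, 0, 0, 0], [0.05, 1.6, 0.06, 0.02, 0, 0, 0], [0.05, 1.6, 0.06, 0.02, 0, 0, 0], [0.05, 1.6, 0.06, 0.02, 0, 0, 0]]]'

```text
time_s: 21.25
eef_pos: [0.5595, -0.1414, 0.2172]
eef_rot: [-0.125, 0.987, -0.101, 0.015]
wrist_force: [-1.9, 5.7, 6.9]
opening: 0.096
grasp_force: 60.5
```

```bash
python3 s.py 4
```

```text
t 21.25 stand pos [0.022  0.0039 0.0772] rho 0.0803 posang 15.93 tilt 14.42 Ftool [-2.97 -6.73 -5.41] Mtool [ 1.266 -0.813 -0.11 ] op 0.096 gf 60.5 q [-0.59  0.22  1.61  0.24  1.41  1.14]
t 21.45 stand pos [0.0225 0.0039 0.0771] rho 0.0803 posang 16.31 tilt 14.35 Ftool [-3.56 -3.18 -5.06] Mtool [ 1.208 -0.78  -0.155] op 0.088 gf 61.0 q [-0.59  0.22  1.61  0.24  1.41  1.14]
mean [-3.776 -3.536 -5.502  1.21  -0.771 -0.155]
tau [-0.4  -0.11  0.05  0.24  0.42] mean 0.328
```

Emit:
jog_arm --series '[[[0.05, 1.6, 0.06, 0.02, 0, 0, 0], [0.05, 1.6, 0.06, 0.02, 0, 0, 0], [0.05, 1.6, 0.06, 0.02, 0, 0, 0], [0.05, 1.6, 0.06, 0.02, 0, 0, 0], [0.05, 1.6, 0.06, 0.02, 0, 0, 0], [0.05, 1.6, 0.06, 0.02, 0, 0, 0], [0.05, 1.6, 0.06, 0.02, 0, 0, 0], [0.05, 1.6, 0.06, 0.02, 0, 0, 0], [0.05, 1.6, 0.06, 0.02, 0, 0, 0], [0.05, 1.6, 0.06, 0.02, 0, 0, 0]]]'

```text
time_s: 22.45
eef_pos: [0.5565, -0.1561, 0.2114]
eef_rot: [-0.223, 0.97, -0.099, 0.024]
wrist_force: [-3.8, 4.8, 7.6]
opening: 0.092
grasp_force: 60.5
```

```bash
python3 s.py 4
```

```text
t 22.45 stand pos [0.037  0.0039 0.0714] rho 0.0804 posang 27.42 tilt 25.9 Ftool [-4.62 -6.87 -5.12] Mtool [ 1.234 -1.07  -0.08 ] op 0.092 gf 60.5 q [-0.7   0.29  1.58  0.4   1.5   1.  ]
t 22.65 stand pos [0.0375 0.0039 0.0711] rho 0.0804 posang 27.82 tilt 25.84 Ftool [-4.49 -2.83 -5.51] Mtool [ 1.182 -0.941 -0.105] op 0.093 gf 61.1 q [-0.7   0.29  1.58  0.4   1.5   1.  ]
mean [-4.178 -3.451 -5.65   1.207 -0.964 -0.113]
tau [-0.47  0.16  0.2   0.22  0.47] mean 0.345
```

Emit:
jog_arm --series '[[[0.05, 1.6, 0.06, 0.02, 0, 0, 0], [0.05, 1.6, 0.06, 0.02, 0, 0, 0], [0.05, 1.6, 0.06, 0.02, 0, 0, 0], [0.05, 1.6, 0.06, 0.02, 0, 0, 0], [0.05, 1.6, 0.06, 0.02, 0, 0, 0], [0.05, 1.6, 0.06, 0.02, 0, 0, 0], [0.05, 1.6, 0.06, 0.02, 0, 0, 0], [0.05, 1.6, 0.06, 0.02, 0, 0, 0], [0.05, 1.6, 0.06, 0.02, 0, 0, 0], [0.05, 1.6, 0.06, 0.02, 0, 0, 0]]]'

```text
time_s: 23.65
eef_pos: [0.5539, -0.1693, 0.2026]
eef_rot: [-0.319, 0.942, -0.096, 0.034]
wrist_force: [-5.3, 3.0, 8.7]
opening: 0.093
grasp_force: 60.6
```

```bash
python3 s.py 4
```

```text
t 23.65 stand pos [0.0505 0.0038 0.0626] rho 0.0804 posang 38.88 tilt 37.38 Ftool [-5.72 -6.74 -5.8 ] Mtool [ 1.253 -1.308  0.056] op 0.093 gf 60.6 q [-0.8   0.39  1.55  0.53  1.6   0.88]
t 23.85 stand pos [0.051  0.0038 0.0622] rho 0.0805 posang 39.31 tilt 37.32 Ftool [-6.31 -4.01 -6.31] Mtool [ 1.096 -1.17  -0.048] op 0.093 gf 61.1 q [-0.8   0.39  1.55  0.53  1.6   0.88]
mean [-5.482 -4.323 -6.226  1.141 -1.193 -0.068]
tau [-0.41 -0.25 -0.06  0.03  0.1 ] mean 0.064
```

```bash
cat > fit.py <<'E'
from h import *
import json
from scipy.optimize import least_squares
D=[];last=-1
for l in open("log.jsonl"):
    o=json.loads(l)
    if "k" not in o: continue
    p,r=pose(o); z=-r.as_matrix()[:,2]; th=np.arctan2(z@X,z@Z); F=r.inv().apply(o["wrist_force"]);M=r.inv().apply(o["torque"])
    t=o["time_s"]
    if 13.<t<14.5 or o["k"]>4: continue
    psi=th+(np.radians(120) if t>12 else 0)
    y=(p-HUB)@(r.as_matrix()[:,1]); D.append((o["k"],psi,th,*F,*M,y,t))
D=np.array(D); k=D[:,0].astype(int)
def res(x,mask=slice(None),full=False):
    a,b,L,B=x[:4]; off=x[4:9][k]
    tau=D[:,6]+L*D[:,4]+D[:,9]*D[:,5]+B*np.sin(D[:,2])
    e=(tau-(off+a*np.sin(D[:,1])+b*np.cos(D[:,1])))/.12
    return np.r_[e[mask],(L-.25)/.01,(B-.45)/.06,(x[4]+.42)/.03,(np.hypot(a,b)-.33)/.04]
for nm,m in(("all",slice(None)),("moving",k==0),("stops",k>0),("stroke2",D[:,10]>14.5),("settled",k>2)):
    s=least_squares(lambda x:res(x,m),[.2,-.2,.25,.45,-.42,0,.2,.2,.2]); x=s.x
    C=np.linalg.pinv(s.jac.T@s.jac); T=np.hypot(x[0],x[1]); al=np.arctan2(x[1],x[0])
    g=np.array([-x[1],x[0]])/T**2; print(nm,"T",T.round(3),"alpha",np.degrees(al).round(1),"+-",np.degrees(np.sqrt(g@C[:2,:2]@g)).round(1),"heavy down at psi",(180-np.degrees(al)).round(1),"L,B,off",x[2:].round(3),"chi2/n",round(2*s.cost/len(s.fun),2))
E
python3 fit.py
```

```text
all T 0.34 alpha -40.6 +- 6.4 heavy down at psi 220.6 L,B,off [ 0.239  0.422 -0.415 -0.154 -0.007  0.041  0.13 ] chi2/n 0.72
moving T 0.326 alpha -33.9 +- 12.2 heavy down at psi 213.9 L,B,off [ 0.242  0.448 -0.425  0.     0.2    0.2    0.2  ] chi2/n 0.63
stops T 0.337 alpha -44.7 +- 7.9 heavy down at psi 224.7 L,B,off [ 0.239  0.423 -0.42  -0.138  0.008  0.055  0.143] chi2/n 0.69
stroke2 T 0.345 alpha -45.1 +- 12.3 heavy down at psi 225.1 L,B,off [ 0.238  0.441 -0.418 -0.166  0.009  0.069  0.135] chi2/n 0.72
settled T 0.333 alpha -54.0 +- 12.4 heavy down at psi 234.0 L,B,off [  0.246   0.441  -0.42  -11.083  -0.129   0.057   0.149] chi2/n 0.45
```

Emit:
jog_arm --series '[[[0, 0, 0, 0, 0, 0, 70], [0, 0, 0, 0, 0, 0, 70], [0, 0, 0, 0, 0, 0, 80], [0, 0, -10, 0, 0, 0, 80], [0, 0, -20, 0, 0, 0, 80], [0, 0, -20, 0, 0, 0, 80], [0, 0, -20, 0, 0, 0, 80], [0, 0, -10, 0, 0, 0, 80], [0, 0, 0, 0, 0, 0, 80], [0, 0, 0, 0, 0, 0, 80]]]'

```text
time_s: 24.85
eef_pos: [0.5452, -0.2171, 0.2656]
eef_rot: [-0.317, 0.943, -0.096, 0.036]
wrist_force: [-0.4, 0.7, -0.5]
opening: 0.935
grasp_force: 0.0
```

```bash
cp log.jsonl log_hold.jsonl; python3 s.py 6; cp log_hold.jsonl log.jsonl
```

```text
t 24.85 stand pos [0.0991 0.0047 0.1256] rho 0.1599 posang 38.27 tilt 37.25 Ftool [-0.57 -0.18  0.72] Mtool [-0.334 -0.045  0.007] op 0.935 gf 0.0 q [-0.86  0.36  1.44  0.51  1.74  0.9 ]
t 25.15 stand pos [0.0986 0.0046 0.1255] rho 0.1596 posang 38.17 tilt 37.27 Ftool [-0.9  -0.18  0.85] Mtool [-0.311 -0.02   0.036] op 0.938 gf 0.0 q [-0.86  0.36  1.44  0.51  1.74  0.9 ]
mean [-0.542 -0.248  0.478 -0.29  -0.024  0.024]
tau [-0.38 -0.54 -0.1  -0.34 -0.47 -0.23 -0.35] mean -0.349
```

Emit:
jog_arm --series '[[[0, -22, 1.6, -0.14, 0, 0, 80], [0, -22, 1.6, -0.14, 0, 0, 80], [0, -22, 1.6, -0.14, 0, 0, 80], [0, -22, 1.6, -0.14, 0, 0, 80], [0, -22, 1.6, -0.14, 0, 0, 80], [0, -22, 1.6, -0.14, 0, 0, 80], [0, -22, 1.6, -0.14, 0, 0, 80], [0, -10, 0.7, -0.067, 0, 0, 80], [0, 0, 0, 0, 0, 0, 80], [0, 0, 0, 0, 0, 0, 80]]]'

```text
time_s: 26.15
eef_pos: [0.577, -0.064, 0.2849]
eef_rot: [0.196, 0.975, -0.1, -0.017]
wrist_force: [-0.6, -0.2, 0.4]
opening: 0.937
grasp_force: 0.0
```

```bash
python3 s.py 6; cp log_hold.jsonl log.jsonl; python3 - <<'E'
from bench import ctrl
from h import *
c=ctrl.camera("top"); P=pts(c)
d=P[135:228,235:325].reshape(-1,3)-HUB; r=np.hypot(d@X,d[:,2]); s=(r>.08)&(r<.115)&(abs(d@Y)<.02)
B=np.degrees(np.arctan2(d[s]@X,d[s][:,2])); h,e=np.histogram(B,bins=np.arange(-120,121,5)); print([(int(a),int(b)) for a,b in zip(e,h) if b>8])
p,r=pose(ctrl.get_obs()); a,b=grip(-22.5,.080); a=a+b.apply([.0039,.0025,0]); plan(p,r,a,b,5,80)
E
```

```text
t 26.15 stand pos [-0.0573  0.0058  0.1449] rho 0.1558 posang -21.57 tilt -22.69 Ftool [-0.5   0.47 -0.19] Mtool [0.191 0.019 0.047] op 0.937 gf 0.0 q [-0.1   0.22  1.5  -0.4   1.47  1.72]
t 26.45 stand pos [-0.0553  0.0063  0.1459] rho 0.156 posang -20.74 tilt -22.72 Ftool [-0.57 -0.45  0.14] Mtool [ 0.156  0.017 -0.026] op 0.934 gf 0.0 q [-0.11  0.22  1.5  -0.4   1.47  1.73]
mean [-0.409  0.072 -0.251  0.189  0.005 -0.012]
tau [0.3  0.22 0.24 0.09 0.39 0.29 0.05] mean 0.206
[(-85, 12), (-80, 68), (-25, 24), (-20, 36), (30, 25), (35, 54), (90, 28), (95, 40)]
[[-0.5, -0.5, 15.2, 0.001, -0.001, -0.002, 80], [-0.5, -0.5, 15.2, 0.001, -0.001, -0.002, 80], [-0.5, -0.4, 15.2, 0.001, -0.001, -0.002, 80], [-0.5, -0.4, 15.2, 0.001, -0.001, -0.002, 80], [-0.4, -0.4, 15.2, -0.0, 0.001, -0.004, 80]]
```

Emit:
jog_arm --series '[[[-0.5, -0.5, 15, 0, 0, 0, 80], [-0.5, -0.5, 15, 0, 0, 0, 80], [-0.5, -0.5, 15, 0, 0, 0, 80], [-0.5, -0.5, 15, 0, 0, 0, 80], [-0.5, -0.5, 16, 0, 0, 0, 80], [0, 0, 0, 0, 0, 0, 40], [0, 0, 0, 0, 0, 0, 0], [0, 0, 0, 0, 0, 0, 0], [0, 0, 0, 0, 0, 0, 0], [0, 0, 0, 0, 0, 0, 0]]]'

```text
time_s: 27.5
eef_pos: [0.57, -0.0909, 0.2155]
eef_rot: [0.197, 0.975, -0.101, -0.016]
wrist_force: [-4.4, -0.1, -4.1]
opening: 0.094
grasp_force: 59.9
```

```bash
python3 s.py 3; cp log_hold.jsonl log.jsonl; sed -i 's|(B-.45)/.06|(B-.48)/.015|' h.py fit.py; python3 fit.py
```

```text
t 27.5 stand pos [-0.0295  0.0043  0.0755] rho 0.0811 posang -21.31 tilt -22.8 Ftool [-4.36 -0.62  4.12] Mtool [ 0.744 -0.955 -0.228] op 0.094 gf 59.9 q [-0.15  0.26  1.6  -0.41  1.32  1.74]
t 27.65 stand pos [-0.0295  0.0042  0.0755] rho 0.081 posang -21.36 tilt -22.78 Ftool [-1.48  3.67 -4.26] Mtool [ 0.08  -0.219 -0.265] op 0.087 gf 60.6 q [-0.15  0.26  1.6  -0.41  1.32  1.74]
mean [-1.475  3.668 -4.255  0.08  -0.219 -0.265]
tau [0.6  0.87 0.95 0.97] mean 0.967
all T 0.333 alpha -43.0 +- 6.6 heavy down at psi 223.0 L,B,off [ 0.242  0.469 -0.415 -0.156 -0.003  0.048  0.138] chi2/n 0.77
moving T 0.325 alpha -34.9 +- 12.2 heavy down at psi 214.9 L,B,off [ 0.243  0.479 -0.425  0.     0.2    0.2    0.2  ] chi2/n 0.64
stops T 0.33 alpha -47.4 +- 8.2 heavy down at psi 227.4 L,B,off [ 0.24   0.471 -0.42  -0.134  0.016  0.066  0.155] chi2/n 0.74
stroke2 T 0.348 alpha -51.0 +- 8.0 heavy down at psi 231.0 L,B,off [ 0.238  0.479 -0.417 -0.163  0.013  0.074  0.14 ] chi2/n 0.73
settled T 0.328 alpha -56.5 +- 12.8 heavy down at psi 236.5 L,B,off [ 0.246  0.477 -0.42   4.243 -1.347  0.07   0.162] chi2/n 0.47
```

Emit:
jog_arm --series '[[[0, 1.6, 0.06, 0.02, 0, 0, 0], [0, 1.6, 0.06, 0.02, 0, 0, 0], [0, 1.6, 0.06, 0.02, 0, 0, 0], [0, 1.6, 0.06, 0.02, 0, 0, 0], [0, 1.6, 0.06, 0.02, 0, 0, 0], [0, 1.6, 0.06, 0.02, 0, 0, 0], [0, 1.6, 0.06, 0.02, 0, 0, 0], [0, 1.6, 0.06, 0.02, 0, 0, 0], [0, 1.6, 0.06, 0.02, 0, 0, 0], [0, 1.6, 0.06, 0.02, 0, 0, 0]]]'

```text
time_s: 28.65
eef_pos: [0.567, -0.1054, 0.2198]
eef_rot: [0.098, 0.99, -0.102, -0.006]
wrist_force: [0.2, 2.0, 6.4]
opening: 0.091
grasp_force: 60.5
```

```bash
python3 s.py 4
```

```text
t 28.65 stand pos [-0.0147  0.0042  0.0798] rho 0.0811 posang -10.44 tilt -11.2 Ftool [-0.14 -0.73 -6.68] Mtool [ 0.349 -0.204 -0.272] op 0.091 gf 60.5 q [-0.28  0.2   1.62 -0.2   1.3   1.55]
t 28.85 stand pos [-0.0143  0.0042  0.0799] rho 0.0811 posang -10.13 tilt -11.26 Ftool [-0.67  1.24 -6.89] Mtool [ 0.367 -0.223 -0.272] op 0.09 gf 60.6 q [-0.28  0.2   1.62 -0.2   1.3   1.55]
mean [-0.997  0.509 -6.511  0.355 -0.2   -0.26 ]
tau [0.15 0.18 0.41 0.27 0.65] mean 0.461
```

Emit:
jog_arm --series '[[[0.02, 1.6, 0.06, 0.02, 0, 0, 0], [0.02, 1.6, 0.06, 0.02, 0, 0, 0], [0.02, 1.6, 0.06, 0.02, 0, 0, 0], [0.02, 1.6, 0.06, 0.02, 0, 0, 0], [0.02, 1.6, 0.06, 0.02, 0, 0, 0], [0.02, 1.6, 0.06, 0.02, 0, 0, 0], [0.02, 1.6, 0.06, 0.02, 0, 0, 0], [0.02, 1.6, 0.06, 0.02, 0, 0, 0], [0.02, 1.6, 0.06, 0.02, 0, 0, 0], [0.02, 1.6, 0.06, 0.02, 0, 0, 0]]]'

```text
time_s: 29.85
eef_pos: [0.5639, -0.1212, 0.2212]
eef_rot: [-0.002, 0.995, -0.102, 0.004]
wrist_force: [-0.4, 0.8, 7.6]
opening: 0.09
grasp_force: 60.7
```

```bash
python3 s.py 4
```

```text
t 29.85 stand pos [0.0014 0.0042 0.0812] rho 0.0812 posang 1.01 tilt 0.24 Ftool [-0.51 -0.71 -7.57] Mtool [ 0.368 -0.461 -0.138] op 0.09 gf 60.7 q [-0.42  0.19  1.62  0.01  1.33  1.35]
t 30.05 stand pos [0.0019 0.0042 0.0812] rho 0.0812 posang 1.34 tilt 0.18 Ftool [-2.02 -0.39 -7.99] Mtool [ 0.256 -0.48  -0.195] op 0.087 gf 60.8 q [-0.42  0.19  1.62  0.01  1.33  1.35]
mean [-2.372 -0.703 -7.647  0.285 -0.453 -0.236]
tau [0.17 0.13 0.47 0.04 0.14] mean 0.091
```

Emit:
jog_arm --series '[[[0.02, 1.6, 0.06, 0.02, 0, 0, 0], [0.02, 1.6, 0.06, 0.02, 0, 0, 0], [0.02, 1.6, 0.06, 0.02, 0, 0, 0], [0.02, 1.6, 0.06, 0.02, 0, 0, 0], [0.02, 1.6, 0.06, 0.02, 0, 0, 0], [0.02, 1.6, 0.06, 0.02, 0, 0, 0], [0.02, 1.6, 0.06, 0.02, 0, 0, 0], [0.02, 1.6, 0.06, 0.02, 0, 0, 0], [0.02, 1.6, 0.06, 0.02, 0, 0, 0], [0.02, 1.6, 0.06, 0.02, 0, 0, 0]]]'

```text
time_s: 31.05
eef_pos: [0.5607, -0.137, 0.2194]
eef_rot: [-0.101, 0.99, -0.102, 0.015]
wrist_force: [-2.5, 1.0, 9.0]
opening: 0.093
grasp_force: 60.9
```

```bash
python3 s.py 4
```

```text
t 31.05 stand pos [0.0175 0.0042 0.0794] rho 0.0813 posang 12.45 tilt 11.68 Ftool [-2.56 -2.3  -8.78] Mtool [ 0.32  -0.674 -0.055] op 0.093 gf 60.9 q [-0.56  0.21  1.61  0.2   1.39  1.18]
t 31.25 stand pos [0.018  0.0042 0.0793] rho 0.0813 posang 12.81 tilt 11.62 Ftool [-2.61  0.37 -8.69] Mtool [ 0.324 -0.66  -0.116] op 0.087 gf 61.0 q [-0.56  0.21  1.61  0.2   1.39  1.18]
mean [-2.604  0.02  -8.807  0.343 -0.64  -0.13 ]
tau [-0.27  0.04  0.12  0.26  0.39] mean 0.322
```

Emit:
jog_arm --series '[[[0.02, 1.6, 0.06, 0.02, 0, 0, 0], [0.02, 1.6, 0.06, 0.02, 0, 0, 0], [0.02, 1.6, 0.06, 0.02, 0, 0, 0], [0.02, 1.6, 0.06, 0.02, 0, 0, 0], [0.02, 1.6, 0.06, 0.02, 0, 0, 0], [0.02, 1.6, 0.06, 0.02, 0, 0, 0], [0.02, 1.6, 0.06, 0.02, 0, 0, 0], [0.02, 1.6, 0.06, 0.02, 0, 0, 0], [0.02, 1.6, 0.06, 0.02, 0, 0, 0], [0.02, 1.6, 0.06, 0.02, 0, 0, 0]]]'

```text
time_s: 32.25
eef_pos: [0.5577, -0.1521, 0.2144]
eef_rot: [-0.199, 0.975, -0.1, 0.025]
wrist_force: [-4.6, 0.1, 10.9]
opening: 0.091
grasp_force: 61.1
```

```bash
python3 s.py 4
```

```text
t 32.25 stand pos [0.033  0.0042 0.0744] rho 0.0814 posang 23.89 tilt 23.14 Ftool [ -4.47  -3.49 -10.43] Mtool [ 0.381 -0.838 -0.026] op 0.091 gf 61.1 q [-0.68  0.27  1.59  0.36  1.47  1.03]
t 32.45 stand pos [0.0334 0.0042 0.0742] rho 0.0814 posang 24.26 tilt 23.08 Ftool [-3.08 -0.81 -9.89] Mtool [ 0.439 -0.825 -0.062] op 0.092 gf 61.2 q [-0.68  0.27  1.59  0.36  1.47  1.03]
mean [ -3.148  -1.136 -10.127   0.423  -0.811  -0.063]
tau [-0.5  -0.28 -0.03  0.02  0.21] mean 0.115
```

Emit:
jog_arm --series '[[[0.02, 1.6, 0.06, 0.02, 0, 0, 0], [0.02, 1.6, 0.06, 0.02, 0, 0, 0], [0.02, 1.6, 0.06, 0.02, 0, 0, 0], [0.02, 1.6, 0.06, 0.02, 0, 0, 0], [0.02, 1.6, 0.06, 0.02, 0, 0, 0], [0.02, 1.6, 0.06, 0.02, 0, 0, 0], [0.02, 1.6, 0.06, 0.02, 0, 0, 0], [0.02, 1.6, 0.06, 0.02, 0, 0, 0], [0.02, 1.6, 0.06, 0.02, 0, 0, 0], [0.02, 1.6, 0.06, 0.02, 0, 0, 0]]]'

```text
time_s: 33.45
eef_pos: [0.5549, -0.166, 0.2064]
eef_rot: [-0.295, 0.95, -0.097, 0.034]
wrist_force: [-4.8, -2.7, 12.3]
opening: 0.092
grasp_force: 61.3
```

```bash
python3 s.py 4
```

```text
t 33.45 stand pos [0.0471 0.0042 0.0664] rho 0.0815 posang 35.34 tilt 34.6 Ftool [ -4.11  -4.02 -12.16] Mtool [ 0.556 -0.968  0.02 ] op 0.092 gf 61.3 q [-0.78  0.36  1.56  0.5   1.58  0.91]
t 33.65 stand pos [0.0476 0.0042 0.0662] rho 0.0815 posang 35.73 tilt 34.53 Ftool [ -3.49  -0.98 -12.19] Mtool [ 0.487 -0.913  0.032] op 0.091 gf 61.4 q [-0.78  0.36  1.56  0.5   1.57  0.91]
mean [-3.8670e+00 -1.7190e+00 -1.1787e+01  4.8800e-01 -9.1700e-01  3.0000e-03]
tau [-0.47 -0.14 -0.33 -0.15  0.21] mean 0.032
```

Emit:
jog_arm --series '[[[0.02, 1.6, 0.06, 0.02, 0, 0, 0], [0.02, 1.6, 0.06, 0.02, 0, 0, 0], [0.02, 1.6, 0.06, 0.02, 0, 0, 0], [0.02, 1.6, 0.06, 0.02, 0, 0, 0], [0.02, 1.6, 0.06, 0.02, 0, 0, 0], [0.02, 1.6, 0.06, 0.02, 0, 0, 0], [0.02, 1.6, 0.06, 0.02, 0, 0, 0], [0.02, 1.6, 0.06, 0.02, 0, 0, 0], [0.02, 1.6, 0.06, 0.02, 0, 0, 0], [0.02, 1.6, 0.06, 0.02, 0, 0, 0]]]'

```text
time_s: 34.65
eef_pos: [0.5525, -0.1781, 0.1958]
eef_rot: [-0.389, 0.916, -0.093, 0.044]
wrist_force: [-6.1, -3.9, 12.9]
opening: 0.091
grasp_force: 61.4
```

```bash
python3 s.py 4
```

```text
t 34.65 stand pos [0.0594 0.0042 0.0558] rho 0.0815 posang 46.78 tilt 46.06 Ftool [ -5.08  -5.83 -12.63] Mtool [ 0.626 -1.     0.15 ] op 0.091 gf 61.4 q [-0.86  0.47  1.52  0.62  1.69  0.82]
t 34.85 stand pos [0.0598 0.0042 0.0554] rho 0.0816 posang 47.19 tilt 46.01 Ftool [ -4.24  -2.94 -12.84] Mtool [ 0.597 -0.942  0.062] op 0.09 gf 61.5 q [-0.86  0.47  1.52  0.62  1.68  0.82]
mean [ -4.852  -2.642 -12.478   0.629  -0.928   0.079]
tau [-0.84 -0.56 -0.45  0.05 -0.16] mean -0.055
```

Emit:
jog_arm --series '[[[0.02, 1.6, 0.06, 0.02, 0, 0, 0], [0.02, 1.6, 0.06, 0.02, 0, 0, 0], [0.02, 1.6, 0.06, 0.02, 0, 0, 0], [0.02, 1.6, 0.06, 0.02, 0, 0, 0], [0.02, 1.6, 0.06, 0.02, 0, 0, 0], [0.02, 1.6, 0.06, 0.02, 0, 0, 0], [0.02, 1.6, 0.06, 0.02, 0, 0, 0], [0.02, 1.6, 0.06, 0.02, 0, 0, 0], [0.02, 1.6, 0.06, 0.02, 0, 0, 0], [0.02, 1.6, 0.06, 0.02, 0, 0, 0]]]'

```text
time_s: 35.85
eef_pos: [0.5505, -0.1878, 0.1829]
eef_rot: [-0.478, 0.872, -0.088, 0.053]
wrist_force: [-7.0, -5.1, 11.4]
opening: 0.091
grasp_force: 61.4
```

```bash
python3 s.py 4; sed -i 's|if t>12 else 0)|if t>12 else 0)+(np.radians(60) if t>27 else 0)|' fit.py; python3 fit.py
```

```text
t 35.85 stand pos [0.0693 0.0042 0.0429] rho 0.0815 posang 58.23 tilt 57.54 Ftool [ -5.7   -6.19 -11.57] Mtool [ 0.717 -1.059  0.245] op 0.091 gf 61.4 q [-0.92  0.6   1.47  0.72  1.8   0.75]
t 36.05 stand pos [0.0696 0.0042 0.0425] rho 0.0816 posang 58.61 tilt 57.49 Ftool [ -4.49  -3.77 -12.57] Mtool [ 0.678 -1.025  0.208] op 0.09 gf 61.5 q [-0.92  0.6   1.47  0.72  1.8   0.75]
mean [ -4.336  -3.763 -12.508   0.675  -1.009   0.167]
tau [-0.83 -0.43 -0.63 -0.28 -0.28] mean -0.283
all T 0.321 alpha -51.8 +- 3.5 heavy down at psi 231.8 L,B,off [ 0.24   0.468 -0.378 -0.102  0.019  0.083  0.189] chi2/n 1.05
moving T 0.339 alpha -53.3 +- 6.8 heavy down at psi 233.3 L,B,off [ 0.245  0.48  -0.398  0.     0.2    0.2    0.2  ] chi2/n 1.06
stops T 0.305 alpha -50.8 +- 4.2 heavy down at psi 230.8 L,B,off [ 0.235  0.468 -0.42  -0.065  0.045  0.107  0.211] chi2/n 0.98
stroke2 T 0.347 alpha -56.7 +- 3.7 heavy down at psi 236.7 L,B,off [ 0.237  0.478 -0.391 -0.123  0.002  0.074  0.17 ] chi2/n 1.06
settled T 0.306 alpha -59.3 +- 5.7 heavy down at psi 239.3 L,B,off [ 0.249  0.474 -0.42  -4.968 -1.34   0.065  0.177] chi2/n 0.93
```

Emit:
jog_arm --series '[[[-0.4, -1.6, -1.0, -0.02, 0, 0, 0], [-0.02, -1.6, -0.02, -0.02, 0, 0, 0], [-0.02, -1.6, -0.02, -0.02, 0, 0, 0], [-0.02, -1.6, -0.02, -0.02, 0, 0, 0], [-0.02, -1.6, -0.02, -0.02, 0, 0, 0], [-0.02, -1.6, -0.02, -0.02, 0, 0, 0], [-0.02, -1.6, -0.02, -0.02, 0, 0, 0], [-0.02, -1.6, -0.02, -0.02, 0, 0, 0], [-0.02, -1.6, -0.02, -0.02, 0, 0, 0], [-0.02, -1.6, -0.02, -0.02, 0, 0, 0]]]'

```text
time_s: 37.05
eef_pos: [0.5523, -0.1786, 0.1953]
eef_rot: [-0.388, 0.916, -0.093, 0.044]
wrist_force: [-1.3, -3.7, 6.1]
opening: 0.094
grasp_force: 61.0
```

```bash
cp log.jsonl log_fwd.jsonl; python3 s.py 4
```

```text
t 37.05 stand pos [0.06   0.0042 0.0553] rho 0.0816 posang 47.33 tilt 45.92 Ftool [-0.48 -1.73 -7.06] Mtool [ 0.398 -0.359  0.044] op 0.094 gf 61.0 q [-0.86  0.47  1.52  0.62  1.68  0.82]
t 37.25 stand pos [0.0596 0.0042 0.0557] rho 0.0815 posang 46.93 tilt 45.97 Ftool [-1.57 -4.38 -8.33] Mtool [ 0.518 -0.463  0.129] op 0.093 gf 60.9 q [-0.86  0.47  1.52  0.62  1.68  0.82]
mean [-1.407 -3.893 -8.294  0.484 -0.475  0.102]
tau [-0.05 -0.1  -0.4  -0.41 -0.58] mean -0.494
```

Emit:
jog_arm --series '[[[-0.02, -1.6, -0.02, -0.02, 0, 0, 0], [-0.02, -1.6, -0.02, -0.02, 0, 0, 0], [-0.02, -1.6, -0.02, -0.02, 0, 0, 0], [-0.02, -1.6, -0.02, -0.02, 0, 0, 0], [-0.02, -1.6, -0.02, -0.02, 0, 0, 0], [-0.02, -1.6, -0.02, -0.02, 0, 0, 0], [-0.02, -1.6, -0.02, -0.02, 0, 0, 0], [-0.02, -1.6, -0.02, -0.02, 0, 0, 0], [-0.02, -1.6, -0.02, -0.02, 0, 0, 0], [-0.02, -1.6, -0.02, -0.02, 0, 0, 0]]]'

```text
time_s: 38.25
eef_pos: [0.5547, -0.1667, 0.206]
eef_rot: [-0.294, 0.95, -0.097, 0.034]
wrist_force: [-1.2, -3.3, 6.3]
opening: 0.09
grasp_force: 60.9
```

```bash
python3 s.py 4
```

```text
t 38.25 stand pos [0.0478 0.0042 0.066 ] rho 0.0815 posang 35.93 tilt 34.46 Ftool [-0.41 -0.71 -7.18] Mtool [ 0.394 -0.364 -0.052] op 0.09 gf 60.9 q [-0.78  0.36  1.56  0.5   1.57  0.91]
t 38.45 stand pos [0.0474 0.0042 0.0663] rho 0.0815 posang 35.56 tilt 34.51 Ftool [-0.66 -3.26 -7.37] Mtool [ 0.473 -0.376  0.036] op 0.092 gf 60.8 q [-0.78  0.36  1.56  0.5   1.57  0.91]
mean [-0.638 -3.346 -8.24   0.455 -0.384  0.027]
tau [ 0.2   0.31 -0.18 -0.43 -0.35] mean -0.389
```

Emit:
jog_arm --series '[[[-0.02, -1.6, -0.02, -0.02, 0, 0, 0], [-0.02, -1.6, -0.02, -0.02, 0, 0, 0], [-0.02, -1.6, -0.02, -0.02, 0, 0, 0], [-0.02, -1.6, -0.02, -0.02, 0, 0, 0], [-0.02, -1.6, -0.02, -0.02, 0, 0, 0], [-0.02, -1.6, -0.02, -0.02, 0, 0, 0], [-0.02, -1.6, -0.02, -0.02, 0, 0, 0], [-0.02, -1.6, -0.02, -0.02, 0, 0, 0], [-0.02, -1.6, -0.02, -0.02, 0, 0, 0], [-0.02, -1.6, -0.02, -0.02, 0, 0, 0]]]'

```text
time_s: 39.45
eef_pos: [0.5575, -0.153, 0.2141]
eef_rot: [-0.198, 0.975, -0.1, 0.025]
wrist_force: [-0.3, -3.2, 6.0]
opening: 0.086
grasp_force: 60.9
```

```bash
python3 s.py 4; python3 - <<'E'
s=open("fit.py").read()
s=s.replace("off=x[4:9][k]","off=x[4:9][k]*np.where(D[:,10]>36.1,-1,1)+x[9]").replace(".2,.2,.2])",".2,.2,.2,0])").replace("(np.hypot","x[9]/.04,(np.hypot")
s=s.replace('("settled",k>2)','("k<2",k<2),("back+3",D[:,10]>27)')
open("fit2.py","w").write(s)
E
python3 fit2.py
```

```text
t 39.45 stand pos [0.0338 0.0042 0.0741] rho 0.0815 posang 24.55 tilt 22.99 Ftool [ 0.4   0.54 -6.79] Mtool [ 0.403 -0.225 -0.083] op 0.086 gf 60.9 q [-0.68  0.27  1.59  0.36  1.47  1.03]
t 39.65 stand pos [0.0333 0.0042 0.0743] rho 0.0814 posang 24.17 tilt 23.06 Ftool [ 0.18 -2.   -6.76] Mtool [ 0.491 -0.293 -0.093] op 0.093 gf 60.8 q [-0.68  0.27  1.59  0.36  1.47  1.03]
mean [-0.121 -1.783 -6.785  0.472 -0.29  -0.064]
tau [ 0.52  0.13  0.08  0.05 -0.02] mean 0.016
all T 0.316 alpha -49.9 +- 3.4 heavy down at psi 229.9 L,B,off [ 0.233  0.467 -0.388 -0.135 -0.009  0.055  0.15   0.059] chi2/n 1.03
moving T 0.336 alpha -51.1 +- 6.3 heavy down at psi 231.1 L,B,off [ 0.241  0.481 -0.398  0.     0.2    0.2    0.2    0.026] chi2/n 0.98
stops T 0.316 alpha -51.7 +- 3.7 heavy down at psi 231.7 L,B,off [ 0.236  0.467 -0.42  -0.137 -0.004  0.061  0.158  0.041] chi2/n 1.01
stroke2 T 0.346 alpha -55.1 +- 3.7 heavy down at psi 235.1 L,B,off [ 0.231  0.478 -0.39  -0.142 -0.008  0.064  0.149  0.036] chi2/n 1.03
k<2 T 0.317 alpha -54.0 +- 5.0 heavy down at psi 234.0 L,B,off [ 0.241  0.475 -0.401 -0.164  0.199  0.2    0.2    0.046] chi2/n 1.05
back+3 T 0.337 alpha -64.1 +- 9.9 heavy down at psi 244.1 L,B,off [ 0.231  0.48  -0.388 -0.14  -0.028  0.056  0.16   0.002] chi2/n 1.21
```

The estimates agree on the heavy side being down at about ψ = 232°, which is a hand tilt of 52°. I'll turn it there and hold.

Emit:
jog_arm --series '[[[0, 3.25, 0.1, 0.04, 0, 0, 0], [0, 3.25, 0.1, 0.04, 0, 0, 0], [0, 3.25, 0.1, 0.04, 0, 0, 0], [0, 3.25, 0.1, 0.04, 0, 0, 0], [0, 3.25, 0.1, 0.04, 0, 0, 0], [0, 3.25, 0.1, 0.04, 0, 0, 0], [0, 3.25, 0.1, 0.04, 0, 0, 0], [0, 3.25, 0.1, 0.04, 0, 0, 0], [0, 3.25, 0.1, 0.04, 0, 0, 0], [0, 3.25, 0.1, 0.04, 0, 0, 0]]]'

```text
time_s: 40.65
eef_pos: [0.5524, -0.1783, 0.1956]
eef_rot: [-0.39, 0.915, -0.093, 0.044]
wrist_force: [2.6, 0.5, 7.2]
opening: 0.093
grasp_force: 60.3
```

Emit:
jog_arm --series '[[[0, 2.2, 0.05, 0.027, 0, 0, 0], [0, 2.2, 0.05, 0.027, 0, 0, 0], [0, 2.2, 0.05, 0.027, 0, 0, 0], [0, 2.2, 0.05, 0.027, 0, 0, 0], [0, 0, 0, 0, 0, 0, 0], [0, 0, 0, 0, 0, 0, 0], [0, 0, 0, 0, 0, 0, 0], [0, 0, 0, 0, 0, 0, 0], [0, 0, 0, 0, 0, 0, 0], [0, 0, 0, 0, 0, 0, 0]]]'

```text
time_s: 41.65
eef_pos: [0.5512, -0.1843, 0.1883]
eef_rot: [-0.437, 0.893, -0.091, 0.049]
wrist_force: [2.2, -2.6, 4.9]
opening: 0.098
grasp_force: 60.8
```

```bash
python3 - <<'E'
from bench import ctrl
from h import *
c=ctrl.camera("top"); P=pts(c); o=ctrl.get_obs(); status(o)
d=P[135:228,235:325].reshape(-1,3)-HUB; r=np.hypot(d@X,d[:,2]); s=(r>.08)&(r<.115)&(abs(d@Y)<.02)
B=np.degrees(np.arctan2(d[s]@X,d[s][:,2])); h,e=np.histogram(B,bins=np.arange(-120,121,5)); print([(int(a),int(b)) for a,b in zip(e,h) if b>8])
cv2.imwrite("pics/fin.png",c["frame"])
E
```

```text
t 41.7 stand pos [0.0658 0.0042 0.0483] rho 0.0816 posang 53.71 tilt 52.21 Ftool [ 2.51 -2.09 -4.79] Mtool [0.705 0.238 0.124] op 0.087 gf 60.8 q [-0.89  0.54  1.49  0.67  1.74  0.77]
[(-70, 21), (-65, 64), (-10, 29), (-5, 12), (40, 26), (45, 40), (50, 20), (105, 11), (110, 13)]
```

View pics/fin.png

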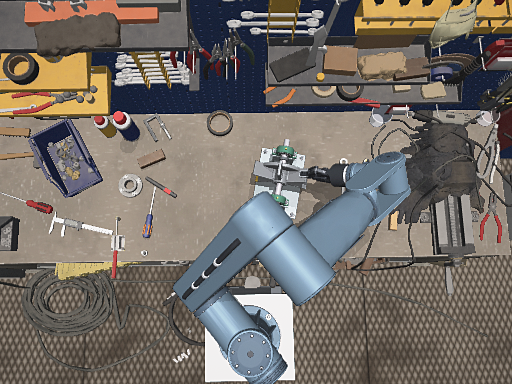

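Top view: the gripper at (325,173) holds the blade at about 52°, stand and bench items are in place. Handing in.

```bash
python3 -c "
from bench import ctrl
print(ctrl.hand_in())"
```

```text
the job is handed in; nothing more can be done
None
```

The job is handed in with no verdict returned: the impeller was turned about 250° from where it stood, and a blade is held still with about 60 N at the angle where I estimate the heavy side is straight down (fits mostly within 5°, one 12° off).

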